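# Shut down and sweep the heated feeding plate by the hutch

### The arm

A 7-joint arm with a two-finger parallel gripper is mounted at the origin on the work surface. World frame = base frame: x ahead of the robot, y to its left, z up, the work surface at z = 0. Lengths are in m, angles in rad, forces in N, time in s.
With the tool pointing down it reaches from about 0.425 to 0.925 m from the base axis. Payload 6.8 kg.
Tool frame: the origin (TCP) lies midway between the tips of the shut fingers; the grasp point (between the pads) lies 19 mm behind it (bot.grasp_offset is the distance from the TCP to the grasp point, in m); z points along the fingers, x is the direction in which the jaws open and shut, and the axes are right-handed (so a half turn about z gives the same grasp; the last joint's range is limited). The gripper opens to 85 mm and grips with 20 to 120 N. Pads are 22 mm wide; open, the fingers measure 114 mm over their backs; the gripper's body (76 mm by 85 mm) begins 54 mm behind the grasp point. The pads swing forward as they close: fully open they stand 13 mm farther back than shut.
Start: joints at [-1.261, 0.477, 0.022, 1.555, -0.011, 1.109, -0.083], TCP at [0.274, 0.617, 0.231] pointing down, gripper open.
Joint ranges: [-2.96, 2.96], [-0.34, 2.1], [-1.41, 1.46], [0.24, 2.44], [-1.37, 4.51], [0.17, 1.92], [-2.96, 2.96]. Speed limits (rad/s): [2.39, 2.39, 3.14, 3.14, 3.14, 3.14, 3.14].

### API

Orientations are given as a unit quaternion [w, x, y, z].
In Python, from station import bot, imaging gives the robot as it stands. The module is installed in compiled form; this text tells all that it offers.
- The arm moves only by the tool apply_moves, never from a script. Its argument "increments" is a list of rows, each a list of 7 numbers: the shift along the tool's x, y, z in mm, then the turn, a rotation vector about the tool's x, y, z in degrees, then the closure, from -1 (fully open) to 1 (shut). In form: [[dx, dy, dz, rx, ry, rz, grip], ...]. A call has exactly 8 rows; each row shifts and turns the pose as measured when the row begins, along the tool's axes as they then stand; what a row does not reach is not made up. A row lasts 1/8 s, in which the tool goes at most 62.5 mm and 10.7 degrees, less where a joint would pass 70% of its speed; a pose out of reach is approached as far as the arm can. A call with a gripper value outside its range is refused whole. The fingers move at their own pace and stop on an object; "grip_force" is the grip in N (left out, the last holds). Time passes only in rows, so rows that do not move let the fingers close, or fill a call up. It gives the time, the measured TCP pose, the force and the opening at its end, in the units of the state.
- bot.get_obs(): the state, without advancing time (a new reading comes with each control period).
- imaging.read_camera(name): name is "side" or "top" or "wrist"; returns the picture (400x640x3 uint8, red, green, blue); there is no depth.
- imaging.get_calibration(name): a dict with "K" (3x3 intrinsics, pixels), "extrinsics" (4x4, takes a point from camera to world coordinates). Camera axes: x right, y down, z forward; pixel columns grow to the right and rows downward; lengths in m; the calibration is good to about 2 mm. A picture is of the moment at which its call begins: read the wrist's pose just before it. get_calibration takes no time and is no camera call; for the wrist camera it gives the pose at the moment of the call.
- bot.hand_in(): hands the job in, once; it reports no verdict.
The state is a dict: "t": time; "q": joint angles; "joint_vel": joint speeds; "joint_torque": joint torques, N m; "eef_pos": TCP position; "tool_rot": TCP orientation; "contact_force": force on the tool from outside, world axes, zero at the start; "torque": the same for the moment, N m; "gripper_width": opening from 0.0 (shut) to 1.0 (fully open).
Only numpy, scipy, OpenCV 4.12 (cv2) and the standard library are available. Lean on these libraries where they do the work, as an engineer would, in place of code of your own. Each camera call takes 0.05 s, during which the arm holds its last target.

### The job

Close down the hutch's heated feeding plate for the night: turn its heat dial off, fully anticlockwise to the stop, stand the two steel cups upright on the grey drain board, and wind the handwheel until the dustpan on the slide touches the edge of the plate. Only after all that, pick up the brush and sweep every gnawed chew block off the plate into the dustpan, with the brush alone and without touching a block with the gripper or arm. Finish with the brush standing bristles down in the middle of its plywood rest, the dial still off, the pan still against the plate and the bowl and the scoop left where they were.

Things in the scene. Friction and masses are not known exactly. Their poses are not given: they have to be found in the camera images.
- feeder: the feeding plate, fixed: a flat aluminium plate 240 mm (x) by 260 mm (y), its top 45 mm above the bench. Wooden rims 15 mm thick and standing 20 mm above the plate run along its near (-x) side and both y sides; the far (+x) side, at x = +120 mm, is open. Origin on the bench under the plate's centre, z up. A grey gearbox 50 mm high with the handwheel stands at its +y side.
- pan_floor (a point): centre of the inner floor of the steel dustpan, 8 mm above the bench. The pan is 125 mm (x) by 286 mm (y) with 4 mm walls up to 40 mm above the bench on three sides; its open side faces the plate's open edge. Axes as the feeder's. A block swept off the plate edge drops into it once the pan has been wound in; before that it would drop into the gap.
- dustpan (a joint): gap between plate edge and pan, m: 0 = touching (end stop); grows as the pan is wound away. Driven by the handwheel only, 5 mm a radian.
- handwheel (a joint): angle of the handwheel about its upright axis, rad: 0 = pan against the plate (end stop); grows anticlockwise seen from above, so winding it clockwise brings the pan in. It starts 1.7 to 2.8 turns out.
- crank_grip (a point): middle of the handwheel's upright wooden spinner handle, 98 mm above the bench: 20 mm diameter, from 71 to 118 mm above the bench, turning freely on its pin, 43 mm from the wheel's axis. The point's x axis points from the wheel's axis outward through the handle. The wheel is 110 mm across, its rim's top 70 mm above the bench; its axis stands at x = -20, y = +210 mm in the feeder's frame.
- dial_box: grey control box, fixed, 110 x 90 x 40 mm high, with the heat dial on top at its centre; origin at the centre of its underside, z up. A white dot on its top lies at its -x side.
- dial (a joint): heat dial angle, rad: 0 = off, the fully anticlockwise end stop (seen from above); grows clockwise up to 4.7.
- dial_grip (a point): point on the dial's upright axis at the height to grip; the dial is 48 mm across with a raised bar grip on it lying along this point's x axis, which turns with the dial.
- brush: wooden grooming brush standing on its bristles, 76 mm high; origin at the centre of the bristles' underside, z up. Head 46 mm (x) by 110 mm (y), 40 mm high (bristles 26 mm, wood 14 mm); on it a wooden grip ridge 20 mm thick (x), 70 mm long (y), from 40 to 76 mm above the origin.
- rest: plywood rest board for the brush, fixed, 150 mm (x) by 100 mm (y), 10 mm thick; origin at the centre of its underside. The brush stands lengthwise along its x.
- drain: grey drain board for the cups, fixed, a plain slab 85 mm (x) by 170 mm (y), 8 mm thick; origin at the centre of its underside.
- cup0: steel feeding cup, empty, open on top: 56 mm across at the rim, 60 mm high, 3 mm wall, 120 g; origin at the centre of its underside, z up. Starts upright on the plate near its near (-x) rim.
- cup1: steel feeding cup, empty, open on top: 56 mm across at the rim, 60 mm high, 3 mm wall, 120 g; origin at the centre of its underside, z up. Starts upright on the plate near its near (-x) rim.
- chew0: chew block of pale wood, 34 x 26 mm, 24 mm high; origin at its centre, z up. On the plate at the start its centre is 57 mm above the bench. May be absent.
- chew1: chew block of pale wood, 30 x 30 mm, 24 mm high; origin at its centre, z up. On the plate at the start its centre is 57 mm above the bench. May be absent.
- chew2: chew block of pale wood, 36 x 24 mm, 24 mm high; origin at its centre, z up. On the plate at the start its centre is 57 mm above the bench. May be absent.
- chew3: chew block: a slice of branch, a round of 32 mm diameter standing on its flat end, 24 mm high; origin at its centre, z up. On the plate at the start its centre is 57 mm above the bench. May be absent.
- chew4: chew block: a slice of branch, a round of 32 mm diameter standing on its flat end, 24 mm high; origin at its centre, z up. On the plate at the start its centre is 57 mm above the bench. May be absent.
- chew5: chew block: a slice of branch, a round of 32 mm diameter standing on its flat end, 24 mm high; origin at its centre, z up. On the plate at the start its centre is 57 mm above the bench. May be absent.
- bowl: blue ceramic bowl, 130 mm across, 50 mm high, with a yellow ball with holes lying in it; origin at the centre of its underside. Leave alone.
- scoop: aluminium scoop lying on the bench, about 170 mm long, 35 mm high; origin at the back of its blade. Leave alone.
Not all that is in view belongs to the job. What is shaped like the chew1 but purple is not meant.

How it is judged:
On the way, in this order (a step that is already met when the one before it is completed fails the run):
1. the heat dial is off, both cups stand on the drain board and the pan is wound against the plate, in any order (value of joint dial below 0.06 rad and value of joint dustpan below 0.002 m and x of cup0 in the frame of drain between -0.035 and 0.035 m and y of cup0 in the frame of drain between -0.075 and 0.075 m and z of each of cup0, cup1 in the frame of drain below 0.014 m and angle between each of cup0, cup1's own z axis and vertical below 0.1 rad and x of cup1 in the frame of drain between -0.035 and 0.035 m and y of cup1 in the frame of drain between -0.075 and 0.075 m), for 0.2 s.
2. every chew block is in the dustpan (x of chew0 in the frame of pan_floor between -0.062 and 0.062 m and y of chew0 in the frame of pan_floor between -0.14 and 0.14 m and z of each of chew0, chew1, chew2, chew3, chew4, chew5 in the frame of pan_floor below 0.07 m and x of chew1 in the frame of pan_floor between -0.062 and 0.062 m and y of chew1 in the frame of pan_floor between -0.14 and 0.14 m and x of chew2 in the frame of pan_floor between -0.062 and 0.062 m and y of chew2 in the frame of pan_floor between -0.14 and 0.14 m and x of chew3 in the frame of pan_floor between -0.062 and 0.062 m and y of chew3 in the frame of pan_floor between -0.14 and 0.14 m and x of chew4 in the frame of pan_floor between -0.062 and 0.062 m and y of chew4 in the frame of pan_floor between -0.14 and 0.14 m and x of chew5 in the frame of pan_floor between -0.062 and 0.062 m and y of chew5 in the frame of pan_floor between -0.14 and 0.14 m), for 0.2 s.
At the end, for the whole second after the job is handed in: Dial within 0.06 rad of its stop; cups upright on the drain board; pan within 2 mm of the plate; every chew block in the dustpan; brush released, at rest and upright (0.1 rad) on the rest, within 30 mm of its centre; bowl and scoop within 30 mm of their starts (all of step 1 and all of step 2 and horizontal distance between brush and rest below 0.03 m and z of brush in the frame of rest below 0.016 m and angle between brush's own z axis and vertical below 0.1 rad and linear speed of brush below 0.02 m/s and distance of each of bowl, scoop from where it was at the start of the episode below 0.03 m); the robot touches nothing.
It fails at once if a chew block is touched by the gripper or the arm (contact force between any of the fingers, the arm and chew0 above 1 N or contact force between any of the fingers, the arm and chew1 above 1 N or contact force between any of the fingers, the arm and chew2 above 1 N or contact force between any of the fingers, the arm and chew3 above 1 N or contact force between any of the fingers, the arm and chew4 above 1 N or contact force between any of the fingers, the arm and chew5 above 1 N).
It fails at once if the bowl or the scoop is shifted by more than 30 mm (distance of any of bowl, scoop from where it was at the start of the episode above 0.03 m).
Of chew0, chew1, chew2, chew3, chew4, chew5 only 3 to 6 are there at a start; the rules pass over those that are not, and their reading is None.
At some moment in a run one of brush, chew0, chew1, chew2, chew3, chew4, chew5 may be knocked a few centimetres aside while the robot is not near it.
Once in a run the grip may slacken for a moment while it holds something.
It also fails if it takes over 192 s, if anything falls off the work surface, if the arm or the gripper's body presses on something with over 40 N, if the wrist force passes 120 N, or if a joint passes its speed limit or range.

## Working session

There is one attempt and no reset: what is moved stays moved. The work goes in short steps, Python scripts to look and compute and a tool call to move; the robot and the scene stay as the last step left them, time stands still between calls to the robot, and variables do not carry over. Pictures are saved under pics/ and viewed, and the job is handed in when it is done.

Besides the shell and the picture viewer there is one more tool, called after "Request:" as name([rows], argument=value, ...), one row to a line, values as JSON. apply_moves: Moves the arm, as the interface text tells. Its arguments: {"type":"object","properties":{"increments":{"type":"array","items":{"type":"array","items":{"type":"number"}}},"grip_force":{"type":"number"}},"required":["increments"]}

```bash
mkdir -p pics
cat > h.py <<'E'
import numpy as np, cv2
from station import bot, imaging
from scipy.spatial.transform import Rotation as R
def snap(n,name):
    im=imaging.read_camera(n); cv2.imwrite(f'pics/{name}.png',im[:,:,::-1]); return im
def ray(n,u,v,z,cal=None):
    c=cal or imaging.get_calibration(n); K=np.array(c['K']);E=np.array(c['extrinsics'])
    d=E[:3,:3]@np.linalg.inv(K)@np.array([u,v,1.]); o=E[:3,3]
    return (o+d*(z-o[2])/d[2])
def proj(n,p,cal=None):
    c=cal or imaging.get_calibration(n); K=np.array(c['K']);E=np.array(c['extrinsics'])
    q=E[:3,:3].T@(np.array(p)-E[:3,3]); q=K@q; return q[:2]/q[2]
def st():
    o=bot.get_obs(); r=R.from_quat(np.array(o['tool_rot'])[[1,2,3,0]])
    return o,r
def rel(target, yaw=None):
    """shift in tool axes mm to reach world TCP target"""
    o,r=st(); d=r.inv().apply(np.array(target)-np.array(o['eef_pos']))*1000
    return d
def show():
    o,r=st(); print('t',round(o['t'],2),'p',np.round(o['eef_pos'],4),'w',round(o['gripper_width'],3),'F',np.round(o['contact_force'],1)); print(np.round(r.as_matrix(),3).tolist(),np.round(o['q'],2))
E
python3 - <<'E'
from h import *
for n in ['top','side','wrist']:
    snap(n,n+'0'); c=imaging.get_calibration(n); print(n,np.round(c['K'],1).tolist(),np.round(c['extrinsics'],3).tolist())
show()
E
```

```text
top [[511.2, 0.0, 326.1], [0.0, 511.2, 207.2], [0.0, 0.0, 1.0]] [[-0.01, -0.999, 0.036, 0.514], [-1.0, 0.009, -0.006, 0.002], [0.005, -0.036, -0.999, 1.659], [0.0, 0.0, 0.0, 1.0]]
side [[385.5, 0.0, 319.3], [0.0, 385.5, 195.4], [0.0, 0.0, 1.0]] [[0.749, -0.392, 0.534, 0.107], [-0.663, -0.451, 0.598, -0.54], [0.006, -0.802, -0.597, 0.638], [0.0, 0.0, 0.0, 1.0]]
wrist [[291.8, 0.0, 326.6], [0.0, 291.8, 195.6], [0.0, 0.0, 1.0]] [[0.406, 0.868, 0.286, 0.201], [0.914, -0.385, -0.128, 0.65], [-0.002, 0.313, -0.95, 0.372], [0.0, 0.0, 0.0, 1.0]]
t 0.15 p [0.2737 0.6165 0.2306] w 1.003 F [-0.6 -0.4  0.3]
[[0.406, 0.914, -0.0], [0.914, -0.406, -0.001], [-0.001, 0.0, -1.0]] [-1.26  0.48  0.02  1.56 -0.01  1.11 -0.08]
```

View pics/top0.png

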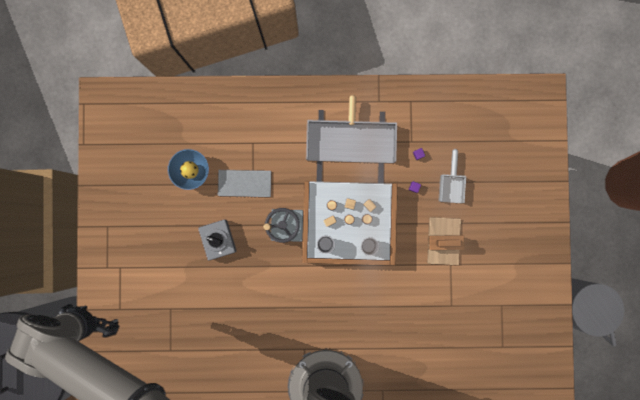

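View pics/side0.png

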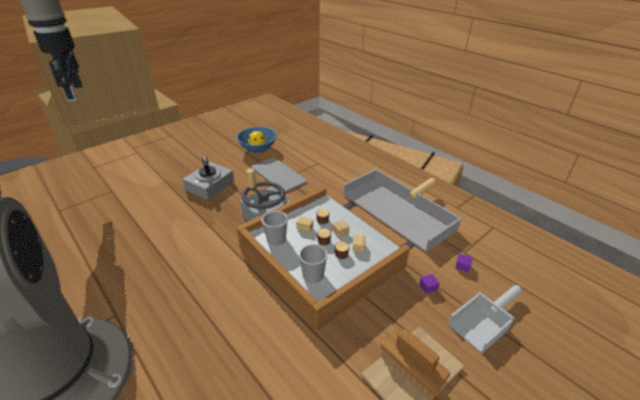

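View pics/wrist0.png

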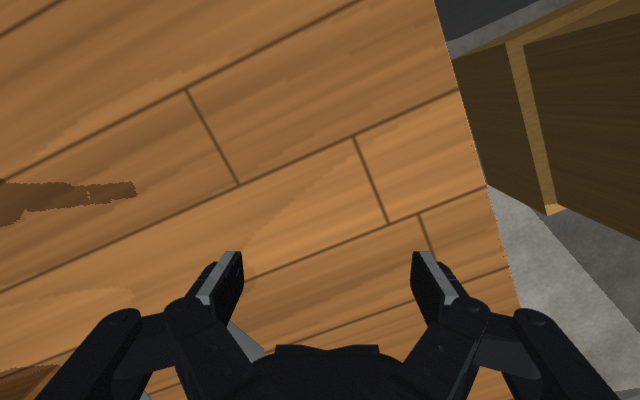

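Run:
```python
import cv2
a=cv2.imread('pics/top0.png')
cv2.imwrite('pics/top0a.png',cv2.resize(a[100:280,290:410],None,fx=5,fy=5,interpolation=cv2.INTER_CUBIC)[:,:600][300:900])
cv2.imwrite('pics/top0b.png',cv2.resize(a[140:270,160:310],None,fx=4.5,fy=4.5,interpolation=cv2.INTER_CUBIC))
cv2.imwrite('pics/top0c.png',cv2.resize(a[140:270,390:480],None,fx=4.5,fy=4.5,interpolation=cv2.INTER_CUBIC))
```

```text
(no output)
```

View pics/top0a.png

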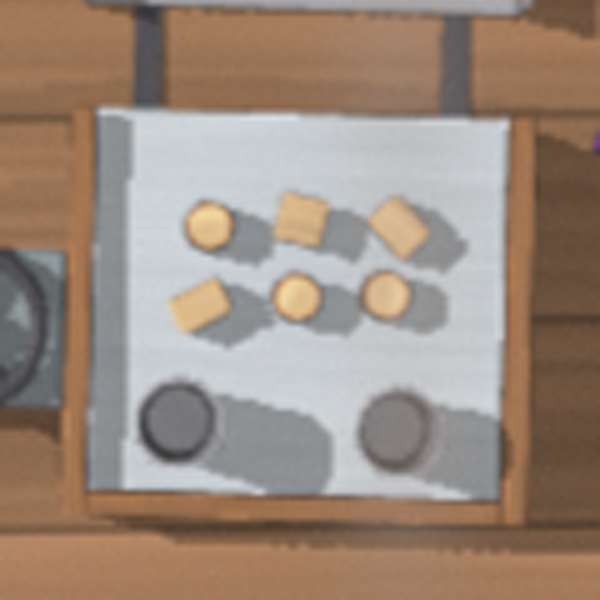

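View pics/top0b.png

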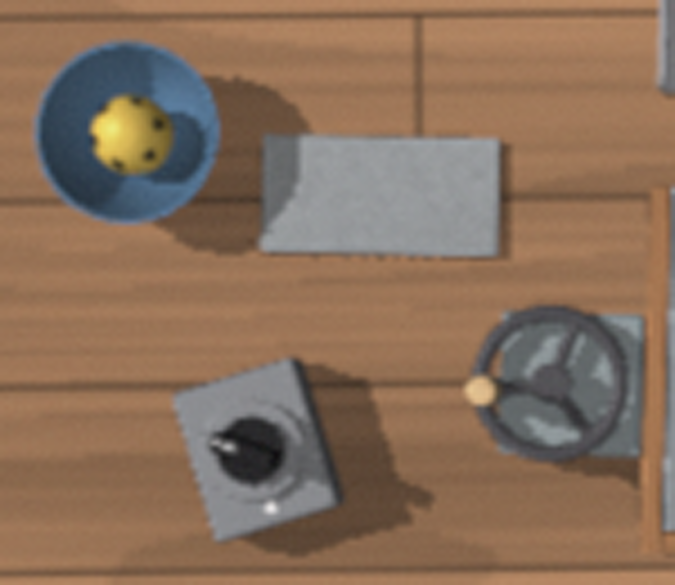

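View pics/top0c.png

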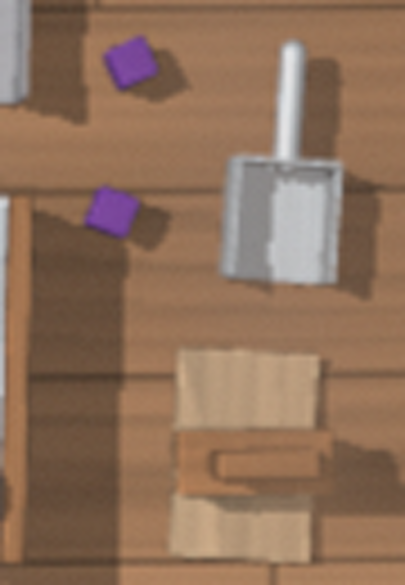

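Run:
```python
from h import *
def A(px,py): return (290+(px+.5)/5-.5,160+(py+.5)/5-.5)
def B(px,py): return (160+(px+.5)/4.5-.5,140+(py+.5)/4.5-.5)
def C(px,py): return (390+(px+.5)/4.5-.5,140+(py+.5)/4.5-.5)
def P(n,uv,z): p=ray('top',*uv,z); print(n,np.round(p,4)); return p
pl=[P('plate',A(*q),.045) for q in [(97,110),(508,120)]]
P('rimNearL',A(65,525),.065);P('rimNearR',A(523,522),.065);P('rimFarL',A(75,108),.065);P('rimFarR',A(535,120),.065)
for n,q in dict(c210=(210,226),c302=(302,220),c398=(398,227),c200=(200,305),c298=(298,297),c386=(386,295)).items(): P(n,A(*q),.069)
for n,q in dict(cupL=(178,422),cupR=(395,432)).items(): P(n,A(*q),.105)
P('wheel',B(550,382),.07);P('handle',B(480,390),.118)
for q in [(265,136),(500,138),(498,256),(262,250)]: P('drain',B(*q),.008)
for q in [(173,397),(295,358),(341,500),(219,541)]: P('box',B(*q),.04)
P('dial',B(250,450),.06);P('dot',B(271,507),.04)
P('bar end',B(215,440),.07);P('bar end2',B(283,460),.07)
for q in [(180,350),(320,355),(310,563),(170,556)]: P('rest',C(*q),.01)
for q in [(178,432),(330,430),(332,494),(178,496)]: P('brush head',C(*q),.05)
for q in [(215,452),(320,450),(320,477),(215,480)]: P('ridge',C(*q),.086)
P('bowl',B(129,132),.05)
P('panfar',(309,121),.04);P('pan',(397,123),.04);P('pan',(396,164),.04);P('pan',(307,162),.04)
```

```text
plate [0.6542 0.0465 0.045 ]
plate [ 0.6454 -0.2137  0.045 ]
rimNearL [0.394 0.068 0.065]
rimNearR [ 0.3931 -0.2168  0.065 ]
rimFarL [0.6538 0.0597 0.065 ]
rimFarR [ 0.6436 -0.228   0.065 ]
c210 [ 0.579  -0.0239  0.069 ]
c302 [ 0.5822 -0.0812  0.069 ]
c398 [ 0.5773 -0.141   0.069 ]
c200 [ 0.5299 -0.0172  0.069 ]
c298 [ 0.5343 -0.0782  0.069 ]
c386 [ 0.535 -0.133  0.069]
cupL [ 0.4587 -0.0027  0.105 ]
cupR [ 0.4513 -0.1344  0.105 ]
wheel [0.5192 0.1313 0.07  ]
handle [0.5141 0.1743 0.118 ]
drain [0.6982 0.3402 0.008 ]
drain [0.6953 0.1712 0.008 ]
drain [0.6102 0.1731 0.008 ]
drain [0.6161 0.3425 0.008 ]
box [0.5113 0.3986 0.04  ]
box [0.5379 0.3129 0.04  ]
box [0.4379 0.2809 0.04  ]
box [0.4101 0.3664 0.04  ]
dial [0.4741 0.3404 0.06  ]
dot [0.4335 0.33   0.04  ]
bar end [0.4814 0.3623 0.07  ]
bar end2 [0.4672 0.3156 0.07  ]
rest [ 0.5378 -0.341   0.01  ]
rest [ 0.5332 -0.4415  0.01  ]
rest [ 0.3845 -0.4315  0.01  ]
rest [ 0.3905 -0.3313  0.01  ]
brush head [ 0.4799 -0.3303  0.05  ]
brush head [ 0.4802 -0.4368  0.05  ]
brush head [ 0.4355 -0.4373  0.05  ]
brush head [ 0.4352 -0.3295  0.05  ]
ridge [ 0.4667 -0.3479  0.086 ]
ridge [ 0.4674 -0.4198  0.086 ]
ridge [ 0.449  -0.4195  0.086 ]
ridge [ 0.4476 -0.3476  0.086 ]
bowl [0.6972 0.4268 0.05  ]
panfar [0.8483 0.0451 0.04  ]
pan [ 0.8395 -0.2357  0.04  ]
pan [ 0.7082 -0.2306  0.04  ]
pan [0.7171 0.0525 0.04  ]
```

Run:
```python
from h import *
a=cv2.imread('pics/side0.png')
cv2.imwrite('pics/side0a.png',cv2.resize(a[140:230,170:320],None,fx=5,fy=5,interpolation=cv2.INTER_CUBIC))
for z in [.04,.05,.06,.07,.08,.09,.1]:
  p=proj('side',[.4741,.3404,z]); print(z,p,(p-[170,140])*5)
for z in [.0,.04,.07,.118]:
  p=proj('side',[.5141,.1743,z]); print('handle',z,p,(p-[170,140])*5)
# triangulate top ray (250,450)
for z in [.06,.07,.08,.09]:
  print(z, ray('top',160+250.5/4.5-.5,140+450.5/4.5-.5,z))
```

```text
0.04 [207.64008539 173.64502722] [188.20042695 168.22513609]
0.05 [207.04148516 170.64595086] [185.20742578 153.22975431]
0.06 [206.43618995 167.61333168] [182.18094974 138.06665842]
0.07 [205.82408681 164.54660379] [179.12043407 122.73301894]
0.08 [205.20506025 161.44518847] [176.02530125 107.22594237]
0.09 [204.57899212 158.30849387] [172.89496061  91.54246937]
0.1 [203.94576159 155.13591458] [169.72880797  75.67957292]
handle 0.0 [254.28212377 206.77211434] [421.41061887 333.8605717 ]
handle 0.04 [252.82776249 194.7037815 ] [414.13881246 273.51890749]
handle 0.07 [251.69065116 185.26799807] [408.45325579 226.33999037]
handle 0.118 [249.78256043 169.43460487] [398.91280214 147.17302435]
0.06 [0.47407416 0.34036768 0.06      ]
0.07 [0.47432215 0.33825289 0.07      ]
0.08 [0.47457014 0.3361381  0.08      ]
0.09 [0.47481812 0.33402331 0.09      ]
```

View pics/side0a.png

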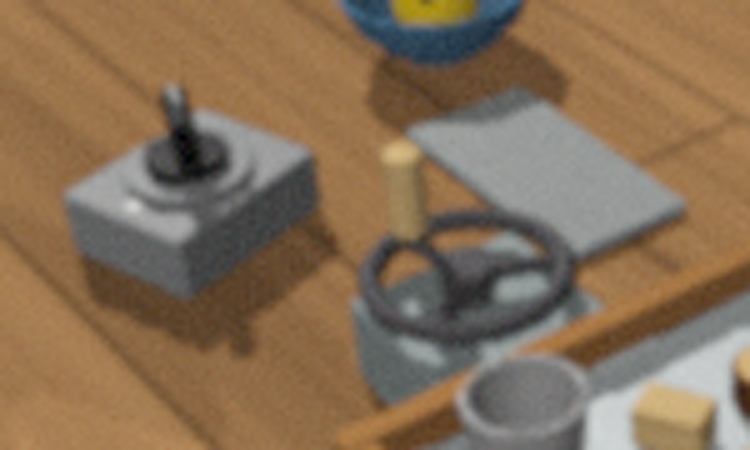

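Run:
```python
from h import *
def B(px,py): return (160+(px+.5)/4.5-.5,140+(py+.5)/4.5-.5)
for z in [.06,.065,.07,.075,.08]:
  p=ray('top',*B(217,440),z); q=proj('side',p); print('far',z,p[:2],(q-[170,140])*5)
  p=ray('top',*B(280,460),z); q=proj('side',p); print('near',z,p[:2],(q-[170,140])*5)
```

```text
far 0.06 [0.48121922 0.36321258] [173.86469064 117.09309587]
near 0.06 [0.46695052 0.31960426] [188.91085008 158.22622866]
far 0.065 [0.48132088 0.36208377] [173.47951527 110.2519767 ]
near 0.065 [0.46709679 0.31861177] [188.51639855 151.17423241]
far 0.07 [0.48142254 0.36095496] [173.09176288 103.36508688]
near 0.07 [0.46724305 0.31761928] [188.11930288 144.0749644 ]
far 0.075 [0.48152419 0.35982615] [172.70140751  96.43196554]
near 0.075 [0.46738931 0.3166268 ] [187.71953641 136.92794773]
far 0.08 [0.48162585 0.35869735] [172.30842288  89.45214557]
near 0.08 [0.46753557 0.31563431] [187.31707209 129.73269905]
```

```bash
cat >> h.py <<'E'
def plan(target,yawdeg,n=8,zero=True):
    """rows of tool-axis increments from current pose to straight-down pose at target with tool x yaw"""
    o,r=st(); p=np.array(o['eef_pos'])
    y=np.radians(yawdeg)
    Rt=R.from_matrix(np.array([[np.cos(y),np.sin(y),0],[np.sin(y),-np.cos(y),0],[0,0,-1]]))
    rv=(r.inv()*Rt).as_rotvec()
    out=[]; cur=r
    step=(np.array(target)-p)/n
    for i in range(n):
        out.append(np.r_[cur.inv().apply(step)*1000,np.degrees(rv)/n]); cur=cur*R.from_rotvec(rv/n)
    out=np.array(out)
    print('yaw now',np.degrees(np.arctan2(*r.as_matrix()[:2,0][::-1])).round(1),'total mm',np.round(np.linalg.norm(step)*n*1000,1),'deg',np.round(np.degrees(np.linalg.norm(rv)),1))
    for q in out: print(np.round(q,1).tolist())
def plan_raw(target,yaw,n): plan(target,yaw,n)
E
python3 -c "
from h import *
plan([.474,.340,.17],-17)"
```

```text
yaw now 66.1 total mm 346.8 deg 83.1
[-21.4, 36.9, 7.6, 0.0, 0.0, 10.4]
[-14.4, 40.2, 7.6, 0.0, 0.0, 10.4]
[-7.0, 42.1, 7.6, 0.0, 0.0, 10.4]
[0.8, 42.7, 7.6, 0.0, 0.0, 10.4]
[8.4, 41.8, 7.6, 0.0, 0.0, 10.4]
[15.8, 39.6, 7.6, 0.0, 0.0, 10.4]
[22.7, 36.1, 7.6, 0.0, 0.0, 10.4]
[28.9, 31.5, 7.6, 0.0, 0.0, 10.4]
```

Request:
apply_moves([
  [-21, 37, 7.6, 0, 0, 10.4, -1],
  [-14, 40, 7.6, 0, 0, 10.4, -1],
  [-7, 42, 7.6, 0, 0, 10.4, -1],
  [1, 43, 7.6, 0, 0, 10.4, -1],
  [8, 42, 7.6, 0, 0, 10.4, -1],
  [16, 40, 7.6, 0, 0, 10.4, -1],
  [23, 36, 7.6, 0, 0, 10.4, -1],
  [29, 31, 7.6, 0, 0, 10.4, -1],
], grip_force=40)

```text
t: 1.15
eef_pos: [0.4713, 0.332, 0.1661]
tool_rot: [0.0, 0.986, -0.168, -0.002]
contact_force: [1.0, -0.1, 0.1]
gripper_width: 0.997
```

```bash
python3 -c "
from h import *
show()
snap('wrist','w1')
plan([.474,.340,.17],-17)"
```

```text
t 1.15 p [0.4713 0.332  0.1661] w 0.997 F [ 1.  -0.1  0.1]
[[0.944, -0.331, -0.003], [-0.331, -0.944, -0.0], [-0.003, 0.001, -1.0]] [-1.04  0.41  0.41  1.88 -0.21  0.9  -0.87]
yaw now -20.2 total mm 15.8 deg 3.2
[-0.7, -1.7, -0.6, 0.0, 0.0, -0.4]
[-0.7, -1.7, -0.6, 0.0, 0.0, -0.4]
[-0.7, -1.7, -0.6, 0.0, 0.0, -0.4]
[-0.7, -1.7, -0.6, 0.0, 0.0, -0.4]
[-0.7, -1.8, -0.6, 0.0, 0.0, -0.4]
[-0.7, -1.8, -0.6, 0.0, 0.0, -0.4]
[-0.7, -1.8, -0.6, 0.0, 0.0, -0.4]
[-0.7, -1.8, -0.6, 0.0, 0.0, -0.4]
```

View pics/w1.png

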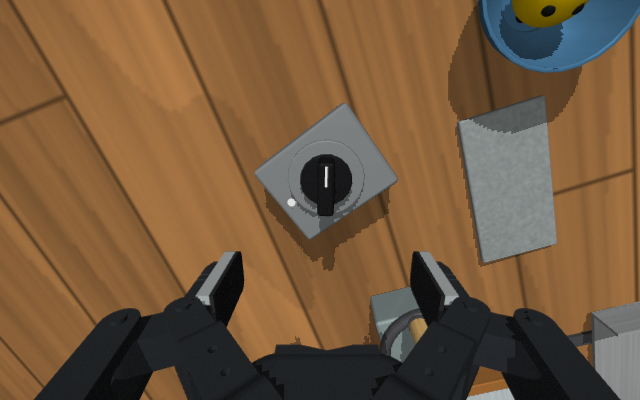

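```bash
python3 -c "
from h import *
print(ray('wrist',326,180,.055), ray('wrist',326,163,.076), ray('wrist',326,213,.076), ray('wrist',291,202,.04))
cor=[ray('wrist',*q,.04) for q in [(345,103),(397,180),(309,239),(256,174)]]; print(np.mean(cor,0))
plan([.474,.339,.064],-20)"
```

```text
[0.47891329 0.3366869  0.055     ] [0.4859073  0.35541742 0.076     ] [0.47095147 0.31485842 0.076     ] [0.43786492 0.32373655 0.04      ]
[0.47870737 0.33584839 0.04      ]
yaw now -20.2 total mm 102.3 deg 0.4
[-0.7, -1.7, 12.7, 0.0, 0.0, -0.0]
[-0.7, -1.7, 12.7, 0.0, 0.0, -0.0]
[-0.7, -1.7, 12.7, 0.0, 0.0, -0.0]
[-0.7, -1.7, 12.7, 0.0, 0.0, -0.0]
[-0.7, -1.6, 12.7, 0.0, 0.0, -0.0]
[-0.7, -1.6, 12.7, 0.0, 0.0, -0.0]
[-0.7, -1.6, 12.7, 0.0, 0.0, -0.0]
[-0.7, -1.6, 12.7, 0.0, 0.0, -0.0]
```

```bash
python3 -c "
from h import *
plan([.4768,.3375,.064],-20.2)"
```

```text
yaw now -20.2 total mm 102.2 deg 0.3
[-0.3, -1.6, 12.7, 0.0, 0.0, -0.0]
[-0.3, -1.6, 12.7, 0.0, 0.0, -0.0]
[-0.3, -1.6, 12.7, 0.0, 0.0, -0.0]
[-0.3, -1.6, 12.7, 0.0, 0.0, -0.0]
[-0.3, -1.6, 12.7, 0.0, 0.0, -0.0]
[-0.3, -1.6, 12.7, 0.0, 0.0, -0.0]
[-0.3, -1.6, 12.7, 0.0, 0.0, -0.0]
[-0.3, -1.6, 12.7, 0.0, 0.0, -0.0]
```

```bash
python3 -c "
from h import *
show()"
```

```text
t 1.2 p [0.4748 0.3249 0.1654] w 0.997 F [ 1.9 -4.3 -0.5]
[[0.938, -0.345, -0.002], [-0.345, -0.938, -0.005], [-0.0, 0.005, -1.0]] [-1.03  0.41  0.42  1.88 -0.21  0.9  -0.87]
```

```bash
python3 -c "
from h import *
plan([.4748,.340,.064],-19.3,6)"
```

```text
yaw now -20.2 total mm 102.5 deg 1.0
[-0.9, -2.4, 16.9, 0.0, 0.0, -0.2]
[-0.9, -2.4, 16.9, 0.0, 0.0, -0.2]
[-0.9, -2.4, 16.9, 0.0, 0.0, -0.2]
[-0.8, -2.4, 16.9, 0.0, 0.0, -0.2]
[-0.8, -2.4, 16.9, 0.0, 0.0, -0.2]
[-0.8, -2.4, 16.9, 0.0, 0.0, -0.2]
```

Request:
apply_moves([
  [-2.5, -7, 12, 0, 0, -0.5, -1],
  [-2.5, -7, 12, 0, 0, -0.5, -1],
  [0, 0, 12, 0, 0, 0, -1],
  [0, 0, 12, 0, 0, 0, -1],
  [0, 0, 12, 0, 0, 0, -1],
  [0, 0, 0, 0, 0, 0, -1],
  [0, 0, 0, 0, 0, 0, -1],
  [0, 0, 0, 0, 0, 0, -1],
])

```text
t: 2.2
eef_pos: [0.4724, 0.3429, 0.1001]
tool_rot: [0.003, 0.987, -0.163, -0.002]
contact_force: [0.2, -0.1, 0.7]
gripper_width: 1.0
```

```bash
python3 -c "
from h import *
show()
plan([.4748,.340,.064],-19.3,3)"
```

```text
t 2.2 p [0.4724 0.3429 0.1001] w 1.0 F [ 0.2 -0.1  0.7]
[[0.947, -0.322, -0.005], [-0.322, -0.947, -0.005], [-0.003, 0.006, -1.0]] [-1.02  0.51  0.37  1.9  -0.25  0.78 -0.83]
yaw now -18.8 total mm 36.3 deg 0.7
[1.1, 0.6, 12.0, 0.1, 0.1, 0.2]
[1.1, 0.6, 12.0, 0.1, 0.1, 0.2]
[1.1, 0.6, 12.0, 0.1, 0.1, 0.2]
```

```bash
python3 -c "
from h import *
c=imaging.get_calibration('wrist')
snap('wrist','w2')
import json;print(proj('wrist',[.4748,.340,.076],c), proj('wrist',[.4748,.340,.055],c))"
```

```text
[330.94901619 238.86526301] [330.65647525 224.98202938]
```

View pics/w2.png

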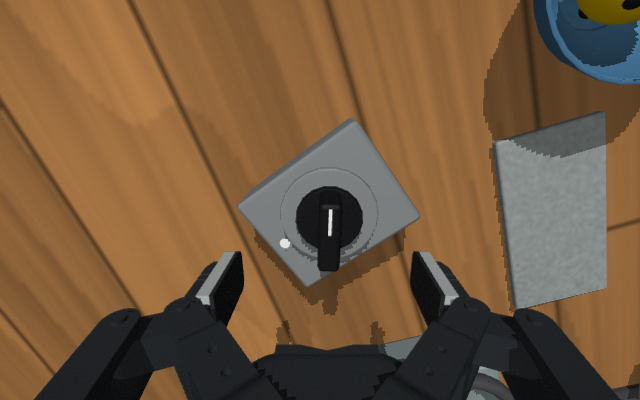

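Request:
apply_moves([
  [1, 0.5, 12, 0, 0, 0, -1],
  [1, 0.5, 12, 0, 0, 0, -1],
  [0, 0, 12, 0, 0, 0, -1],
  [0, 0, 0, 0, 0, 0, 1],
  [0, 0, 0, 0, 0, 0, 1],
  [0, 0, 0, 0, 0, 0, 1],
  [0, 0, 0, 0, 0, 0, 1],
  [0, 0, 0, 0, 0, 0, 1],
])

```text
t: 3.25
eef_pos: [0.4734, 0.3411, 0.0621]
tool_rot: [0.003, 0.987, -0.163, -0.002]
contact_force: [1.4, 0.5, -2.9]
gripper_width: 0.157
```

```bash
python3 -c "
from h import *
show();print(bot.get_obs()['torque'])"
```

```text
t 3.25 p [0.4734 0.3411 0.0621] w 0.157 F [ 1.4  0.5 -2.9]
[[0.947, -0.322, -0.006], [-0.322, -0.947, -0.004], [-0.004, 0.006, -1.0]] [-0.99  0.57  0.34  1.92 -0.28  0.71 -0.81]
[-0.12249645 -0.33543229  0.00226865]
```

Request:
apply_moves([
  [0, 0, 0, 0, 0, -8, 1],
  [0, 0, 0, 0, 0, -8, 1],
  [0, 0, 0, 0, 0, -8, 1],
  [0, 0, 0, 0, 0, -8, 1],
  [0, 0, 0, 0, 0, -8, 1],
  [0, 0, 0, 0, 0, -8, 1],
  [0, 0, 0, 0, 0, -8, 1],
  [0, 0, 0, 0, 0, -8, 1],
])

```text
t: 4.25
eef_pos: [0.4745, 0.3414, 0.062]
tool_rot: [0.001, 0.916, 0.401, -0.001]
contact_force: [0.4, 0.4, -1.2]
gripper_width: 0.155
```

```bash
python3 -c "
from h import *
show();print(bot.get_obs()['torque']);plan([.4748,.340,.062],0,1)"
```

```text
t 4.25 p [0.4745 0.3414 0.062 ] w 0.155 F [ 0.4  0.4 -1.2]
[[0.679, 0.734, -0.002], [0.734, -0.679, -0.003], [-0.003, 0.001, -1.0]] [-0.76  0.54  0.04  1.91 -0.03  0.7   0.12]
[ 0.17862516 -0.11336641 -0.08229312]
yaw now 47.3 total mm 1.5 deg 47.3
[-0.8, 1.2, 0.0, 0.1, 0.2, 47.3]
```

Turned 66° freely. Continue.

Request:
apply_moves([
  [0, 0, 0, 0, 0, -8, 1],
  [0, 0, 0, 0, 0, -8, 1],
  [0, 0, 0, 0, 0, -8, 1],
  [0, 0, 0, 0, 0, -8, 1],
  [0, 0, 0, 0, 0, -8, 1],
  [0, 0, 0, 0, 0, -8, 1],
  [0, 0, 0, 0, 0, -8, 1],
  [0, 0, 0, 0, 0, -8, 1],
])

```text
t: 5.25
eef_pos: [0.4753, 0.3425, 0.0623]
tool_rot: [0.0, 0.551, 0.835, 0.0]
contact_force: [0.4, 2.0, -5.6]
gripper_width: 0.157
```

```bash
python3 -c "
from h import *
show();print(bot.get_obs()['torque']);plan([.4748,.340,.062],0,1)"
```

```text
t 5.25 p [0.4753 0.3425 0.0623] w 0.157 F [ 0.4  2.  -5.6]
[[-0.393, 0.92, 0.001], [0.92, 0.393, 0.001], [0.0, 0.001, -1.0]] [-0.54  0.55 -0.25  1.89  0.2   0.72  1.07]
[ 0.38640844  0.17238281 -1.5067595 ]
yaw now 113.1 total mm 2.6 deg 113.1
[-2.1, -1.4, 0.3, 0.0, -0.1, 113.1]
```

Request:
apply_moves([
  [0, 0, 0, 0, 0, -5, 1],
  [0, 0, 0, 0, 0, -5, 1],
  [0, 0, 0, 0, 0, -5, 1],
  [0, 0, 0, 0, 0, 0, 1],
  [0, 0, 0, 0, 0, 0, 1],
  [0, 0, 0, 0, 0, 0, 1],
  [0, 0, 0, 0, 0, 0, 1],
  [0, 0, 0, 0, 0, 0, 1],
])

```text
t: 6.25
eef_pos: [0.4754, 0.3425, 0.0625]
tool_rot: [-0.016, 0.491, 0.871, 0.005]
contact_force: [-3.5, 3.4, -1.4]
gripper_width: 0.155
```

```bash
python3 -c "
from h import *
show();print(bot.get_obs()['torque']);plan([.4748,.340,.062],0,1)"
```

```text
t 6.25 p [0.4754 0.3425 0.0625] w 0.155 F [-3.5  3.4 -1.4]
[[-0.517, 0.856, -0.022], [0.856, 0.517, 0.025], [0.032, -0.006, -0.999]] [-0.48  0.56 -0.31  1.88  0.2   0.73  1.23]
[ 0.28054893  0.21172568 -4.51091391]
yaw now 121.1 total mm 2.6 deg 121.1
[-1.8, -1.8, 0.4, -2.2, -0.8, 121.1]
```

Request:
apply_moves([
  [0, 0, 0, 0, 0, 0, -1],
  [0, 0, 0, 0, 0, 0, -1],
  [0, 0, 0, 0, 0, 0, -1],
  [0, 0, -15, 0, 0, 0, -1],
  [0, 0, -20, 0, 0, 0, -1],
  [0, 0, -20, 0, 0, 0, -1],
  [0, 0, 0, 0, 0, 0, -1],
  [0, 0, 0, 0, 0, 0, -1],
])

```text
t: 7.25
eef_pos: [0.4777, 0.3413, 0.1224]
tool_rot: [-0.013, 0.487, 0.873, 0.006]
contact_force: [-0.4, -0.0, -0.7]
gripper_width: 1.002
```

```bash
python3 -c "
from h import *
show();c=imaging.get_calibration('wrist');snap('wrist','w3');plan([.4748,.340,.062],121,1)
show()"
```

```text
t 7.25 p [0.4777 0.3413 0.1224] w 1.002 F [-0.4 -0.  -0.7]
[[-0.525, 0.851, -0.017], [0.851, 0.525, 0.024], [0.029, -0.002, -1.0]] [-0.45  0.48 -0.33  1.85  0.16  0.84  1.26]
yaw now 121.7 total mm 60.4 deg 1.8
[-1.4, -3.2, 60.3, -0.1, -1.7, 0.7]
t 7.3 p [0.4778 0.3414 0.1224] w 1.002 F [-0.1  0.4 -0.5]
[[-0.525, 0.851, -0.017], [0.851, 0.525, 0.024], [0.03, -0.002, -1.0]] [-0.45  0.48 -0.33  1.85  0.16  0.84  1.26]
```

View pics/w3.png

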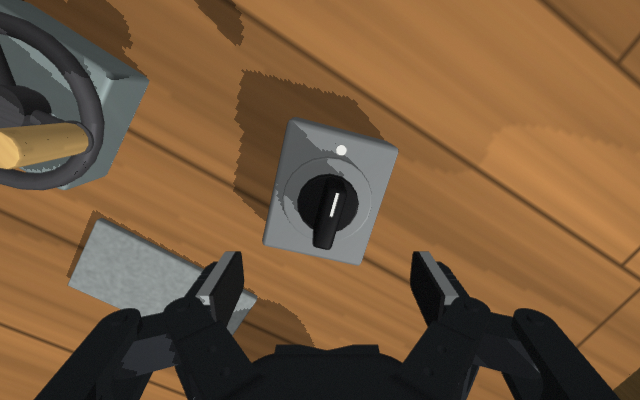

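```bash
python3 -c "
from h import *
plan([.4587,-.0027,.20],90,7)"
```

```text
yaw now 121.7 total mm 353.3 deg 31.7
[-40.1, -28.2, -12.2, -0.1, -0.2, 4.5]
[-42.2, -24.9, -12.1, -0.1, -0.2, 4.5]
[-44.1, -21.5, -12.0, -0.1, -0.2, 4.5]
[-45.7, -17.9, -11.8, -0.1, -0.2, 4.5]
[-47.0, -14.2, -11.6, -0.1, -0.2, 4.5]
[-48.0, -10.4, -11.5, -0.1, -0.2, 4.5]
[-48.7, -6.6, -11.3, -0.1, -0.2, 4.5]
```

Request:
apply_moves([
  [0, 0, -40, 0, 0, 0, -1],
  [-40, -28, -9, 0, 0, 4.5, -1],
  [-42, -25, -9, 0, 0, 4.5, -1],
  [-44, -21, -8, 0, 0, 4.5, -1],
  [-46, -18, -4, 0, 0, 4.5, -1],
  [-47, -14, -3, 0, 0, 4.5, -1],
  [-48, -10, -2, 0, 0, 4.5, -1],
  [-48, -6, 0, 0, 0, 4.5, -1],
])

```text
t: 8.3
eef_pos: [0.4565, -0.0088, 0.1866]
tool_rot: [-0.017, 0.709, 0.705, -0.0]
contact_force: [1.3, -0.3, 1.1]
gripper_width: 0.998
```

```bash
python3 -c "
from h import *
show()
plan([.4587,-.0027,.20],90,1)"
```

```text
t 8.3 p [ 0.4565 -0.0088  0.1866] w 0.998 F [ 1.3 -0.3  1.1]
[[0.005, 1.0, -0.024], [1.0, -0.005, 0.023], [0.023, -0.024, -0.999]] [ 0.01  0.19 -0.12  2.08 -0.    0.89  1.46]
yaw now 89.7 total mm 14.8 deg 1.9
[6.4, 1.8, -13.3, -1.4, -1.3, -0.3]
```

Request:
apply_moves([
  [6, 0, 0, -1.4, -1.3, 0, -1],
  [6, 2, 0, 0, 0, 0, -1],
  [0, 0, 0, 0, 0, 0, -1],
  [0, 0, 0, 0, 0, 0, -1],
  [0, 0, 0, 0, 0, 0, -1],
  [0, 0, 0, 0, 0, 0, -1],
  [0, 0, 0, 0, 0, 0, -1],
  [0, 0, 0, 0, 0, 0, -1],
])

```text
t: 9.3
eef_pos: [0.4576, -0.0, 0.1849]
tool_rot: [-0.001, 0.711, 0.703, -0.002]
contact_force: [-0.5, -1.5, -0.6]
gripper_width: 1.0
```

```bash
python3 -c "
from h import *
show();c=imaging.get_calibration('wrist');snap('wrist','w4')
print(proj('wrist',[.4587,-.0027,.105],c),proj('wrist',[.4513,-.1344,.105],c))
np.save('cal4.npy',c,allow_pickle=True)
show()"
```

```text
t 9.3 p [ 0.4576 -0.      0.1849] w 1.0 F [-0.5 -1.5 -0.6]
[[0.011, 1.0, -0.004], [1.0, -0.011, -0.001], [-0.001, -0.004, -1.0]] [-0.02  0.18 -0.13  2.1   0.03  0.87  1.39]
[322.59652677 205.34432231] [158.11232544 198.24911294]
t 9.35 p [ 4.576e-01 -1.000e-04  1.848e-01] w 1.001 F [-1.  -0.2  0.6]
[[0.011, 1.0, -0.004], [1.0, -0.011, -0.001], [-0.001, -0.004, -1.0]] [-0.02  0.18 -0.13  2.1   0.03  0.87  1.39]
```

View pics/w4.png

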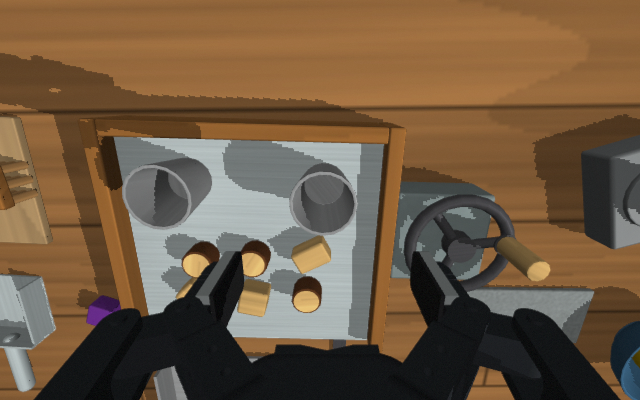

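```bash
python3 -c "
from h import *
plan([.457,-.0027,.074],90,5)"
```

```text
yaw now 89.4 total mm 110.9 deg 0.7
[-0.5, -0.0, 22.2, -0.0, 0.0, -0.1]
[-0.5, -0.0, 22.2, -0.0, 0.0, -0.1]
[-0.5, -0.1, 22.2, -0.0, 0.0, -0.1]
[-0.5, -0.1, 22.2, -0.0, 0.0, -0.1]
[-0.5, -0.1, 22.2, -0.0, 0.0, -0.1]
```

Request:
apply_moves([
  [-1.5, 0, 20, 0, 0, 0, -1],
  [-1, 0, 20, 0, 0, 0, -1],
  [0, 0, 20, 0, 0, 0, -1],
  [0, 0, 20, 0, 0, 0, -1],
  [0, 0, 20, 0, 0, 0, -1],
  [0, 0, 0, 0, 0, 0, -1],
  [0, 0, 0, 0, 0, 0, -1],
  [0, 0, 0, 0, 0, 0, -1],
])

```text
t: 10.35
eef_pos: [0.4595, -0.0027, 0.0843]
tool_rot: [0.0, 0.711, 0.703, -0.0]
contact_force: [0.5, -0.4, 0.5]
gripper_width: 1.005
```

```bash
python3 -c "
from h import *
plan([.457,-.0027,.074],90,1);show()"
```

```text
yaw now 89.4 total mm 10.6 deg 0.6
[0.0, -2.5, 10.3, 0.0, 0.0, -0.6]
t 10.35 p [ 0.4595 -0.0027  0.0843] w 1.005 F [ 0.5 -0.4  0.5]
[[0.011, 1.0, 0.001], [1.0, -0.011, -0.001], [-0.001, 0.001, -1.0]] [-0.03  0.35 -0.12  2.18  0.07  0.62  1.36]
```

Request:
apply_moves([
  [0, -2.5, 10, 0, 0, 0, -1],
  [0, 0, 0, 0, 0, 0, 1],
  [0, 0, 0, 0, 0, 0, 1],
  [0, 0, 0, 0, 0, 0, 1],
  [0, 0, 0, 0, 0, 0, 1],
  [0, 0, 0, 0, 0, 0, 1],
  [0, 0, 0, 0, 0, 0, 1],
  [0, 0, 0, 0, 0, 0, 1],
], grip_force=60)

```text
t: 11.35
eef_pos: [0.4581, -0.0027, 0.0754]
tool_rot: [0.002, 0.711, 0.703, 0.001]
contact_force: [0.8, 0.2, 1.5]
gripper_width: 0.629
```

```bash
python3 -c "
from h import *
show();plan([.656,.297,.25],0,8)"
```

```text
t 11.35 p [ 0.4581 -0.0027  0.0754] w 0.629 F [0.8 0.2 1.5]
[[0.011, 1.0, 0.004], [1.0, -0.011, -0.001], [-0.001, 0.004, -1.0]] [-0.03  0.36 -0.12  2.19  0.07  0.59  1.36]
yaw now 89.3 total mm 399.3 deg 89.3
[37.7, 24.4, -21.8, 0.0, -0.0, 11.2]
[41.7, 16.6, -21.8, 0.0, -0.0, 11.2]
[44.2, 8.2, -21.8, 0.0, -0.0, 11.2]
[44.9, -0.5, -21.8, 0.0, -0.0, 11.2]
[43.9, -9.2, -21.8, 0.0, -0.0, 11.2]
[41.3, -17.6, -21.8, 0.0, -0.0, 11.2]
[37.1, -25.2, -21.8, 0.0, -0.0, 11.2]
[31.5, -32.0, -21.8, 0.0, -0.0, 11.2]
```

Request:
apply_moves([
  [0, 0, -30, 0, 0, 0, 1],
  [0, 0, -50, 0, 0, 0, 1],
  [0, 0, -40, 0, 0, 0, 1],
  [30, 20, -10, 0, 0, 9, 1],
  [33, 14, -10, 0, 0, 9, 1],
  [35, 9, 0, 0, 0, 9, 1],
  [36, 3, 0, 0, 0, 9, 1],
  [36, -3, 0, 0, 0, 9, 1],
])

```text
t: 12.35
eef_pos: [0.5574, 0.1475, 0.2182]
tool_rot: [0.001, 0.932, 0.363, -0.001]
contact_force: [0.2, 0.3, -0.4]
gripper_width: 0.633
```

```bash
python3 -c "
from h import *
show();plan([.656,.297,.20],0,6)"
```

```text
t 12.35 p [0.5574 0.1475 0.2182] w 0.633 F [ 0.2  0.3 -0.4]
[[0.737, 0.676, -0.0], [0.676, -0.737, -0.003], [-0.002, 0.002, -1.0]] [-0.31  0.33 -0.08  1.81  0.03  1.01  0.35]
yaw now 42.5 total mm 180.0 deg 42.5
[29.0, -7.2, 3.0, 0.0, 0.0, 7.1]
[27.8, -10.8, 3.0, 0.0, 0.0, 7.1]
[26.3, -14.1, 3.0, 0.0, 0.0, 7.1]
[24.4, -17.3, 3.0, 0.0, 0.0, 7.1]
[22.0, -20.1, 3.0, 0.0, 0.0, 7.1]
[19.4, -22.7, 3.0, 0.0, 0.0, 7.1]
```

Request:
apply_moves([
  [29, -8, 5, 0, 0, 7, 1],
  [28, -11, 5, 0, 0, 7, 1],
  [26, -14, 10, 0, 0, 7, 1],
  [24, -17, 10, 0, 0, 7, 1],
  [20, -18, 10, 0, 0, 6, 1],
  [10, -12, 10, 0, 0, 4, 1],
  [0, 0, 0, 0, 0, 0, 1],
  [0, 0, 0, 0, 0, 0, 1],
])

```text
t: 13.35
eef_pos: [0.6466, 0.2884, 0.1611]
tool_rot: [0.003, 1.0, 0.031, -0.003]
contact_force: [0.3, -0.5, -0.6]
gripper_width: 0.63
```

```bash
python3 -c "
from h import *
show();plan([.656,.297,.039],0,5)"
```

```text
t 13.35 p [0.6466 0.2884 0.1611] w 0.63 F [ 0.3 -0.5 -0.6]
[[0.998, 0.061, -0.007], [0.061, -0.998, -0.007], [-0.007, 0.006, -1.0]] [-0.54  0.6   0.05  1.52 -0.03  1.03 -0.42]
yaw now 3.5 total mm 122.7 deg 3.5
[2.2, -1.7, 24.4, 0.1, 0.1, 0.7]
[2.1, -1.7, 24.4, 0.1, 0.1, 0.7]
[2.0, -1.7, 24.4, 0.1, 0.1, 0.7]
[2.0, -1.7, 24.4, 0.1, 0.1, 0.7]
[1.9, -1.7, 24.4, 0.1, 0.1, 0.7]
```

Request:
apply_moves([
  [5, -4, 20, 0.4, 0.4, 1, 1],
  [4, -4, 25, 0, 0, 1, 1],
  [1, -1, 25, 0, 0, 1, 1],
  [0, 0, 25, 0, 0, 0, 1],
  [0, 0, 10, 0, 0, 0, 1],
  [0, 0, 0, 0, 0, 0, 1],
  [0, 0, 0, 0, 0, 0, 1],
  [0, 0, 0, 0, 0, 0, 1],
])

```text
t: 14.35
eef_pos: [0.658, 0.2945, 0.0554]
tool_rot: [-0.001, 1.0, 0.003, 0.002]
contact_force: [0.4, -0.2, -1.1]
gripper_width: 0.627
```

```bash
python3 -c "
from h import *
show();plan([.656,.297,.039],0,1)"
```

```text
t 14.35 p [0.658  0.2945 0.0554] w 0.627 F [ 0.4 -0.2 -1.1]
[[1.0, 0.006, 0.004], [0.006, -1.0, 0.002], [0.004, -0.002, -1.0]] [-0.54  0.73  0.05  1.56 -0.05  0.85 -0.47]
yaw now 0.3 total mm 16.7 deg 0.4
[-2.1, -2.5, 16.4, -0.1, -0.2, 0.3]
```

Request:
apply_moves([
  [-2, -2.5, 9, 0, 0, 0, 1],
  [0, 0, 5, 0, 0, 0, 1],
  [0, 0, 1.5, 0, 0, 0, 1],
  [0, 0, 0, 0, 0, 0, 1],
  [0, 0, 0, 0, 0, 0, 1],
  [0, 0, 0, 0, 0, 0, 1],
  [0, 0, 0, 0, 0, 0, 1],
  [0, 0, 0, 0, 0, 0, 1],
])

```text
t: 15.35
eef_pos: [0.6567, 0.2978, 0.0403]
tool_rot: [-0.001, 1.0, 0.003, 0.003]
contact_force: [0.4, 0.4, -1.0]
gripper_width: 0.633
```

Request:
apply_moves([
  [0, 0, 2, 0, 0, 0, 1],
  [0, 0, 0, 0, 0, 0, 1],
  [0, 0, 0, 0, 0, 0, -1],
  [0, 0, 0, 0, 0, 0, -1],
  [0, 0, 0, 0, 0, 0, -1],
  [0, 0, 0, 0, 0, 0, -1],
  [0, 0, -30, 0, 0, 0, -1],
  [0, 0, -40, 0, 0, 0, -1],
])

```text
t: 16.35
eef_pos: [0.6542, 0.2965, 0.1061]
tool_rot: [0.0, 1.0, 0.003, -0.0]
contact_force: [0.3, 0.1, -0.4]
gripper_width: 0.995
```

```bash
python3 -c "
from h import *
show();plan([.45,-.1344,.2],90,10)"
```

```text
t 16.35 p [0.6542 0.2965 0.1061] w 0.995 F [ 0.3  0.1 -0.4]
[[1.0, 0.006, -0.0], [0.006, -1.0, -0.001], [-0.0, 0.001, -1.0]] [-0.55  0.67  0.06  1.54 -0.04  0.94 -0.47]
yaw now 0.4 total mm 486.0 deg 89.6
[-20.7, 43.0, -9.4, 0.0, 0.0, -9.0]
[-27.1, 39.2, -9.4, 0.0, 0.0, -9.0]
[-32.9, 34.5, -9.4, 0.0, 0.0, -9.0]
[-37.9, 29.0, -9.4, 0.0, 0.0, -9.0]
[-41.9, 22.7, -9.4, 0.0, 0.0, -9.0]
[-45.0, 15.9, -9.4, 0.0, 0.0, -9.0]
[-46.9, 8.7, -9.4, 0.0, 0.0, -9.0]
[-47.7, 1.3, -9.4, 0.0, 0.0, -9.0]
[-47.3, -6.2, -9.4, 0.0, 0.0, -9.0]
[-45.8, -13.5, -9.4, 0.0, 0.0, -9.0]
```

Request:
apply_moves([
  [0, 0, -50, 0, 0, 0, -1],
  [-20, 43, -25, 0, 0, -9, -1],
  [-27, 39, -10, 0, 0, -9, -1],
  [-33, 34, -5, 0, 0, -9, -1],
  [-38, 29, 0, 0, 0, -9, -1],
  [-42, 23, 0, 0, 0, -9, -1],
  [-45, 16, 0, 0, 0, -9, -1],
  [-47, 9, 0, 0, 0, -9, -1],
])

```text
t: 17.35
eef_pos: [0.5167, -0.0117, 0.2028]
tool_rot: [0.002, 0.84, 0.543, 0.006]
contact_force: [1.0, 0.4, -0.0]
gripper_width: 1.0
```

```bash
python3 -c "
from h import *
show();plan([.45,-.1344,.19],90,4)"
```

```text
t 17.35 p [ 0.5167 -0.0117  0.2028] w 1.0 F [ 1.   0.4 -0. ]
[[0.411, 0.912, 0.012], [0.912, -0.411, 0.003], [0.008, 0.009, -1.0]] [ 0.    0.25 -0.11  1.96  0.03  0.92  1.02]
yaw now 65.7 total mm 140.3 deg 24.3
[-34.8, -2.6, 2.9, 0.2, -0.1, -6.1]
[-34.4, -6.3, 3.0, 0.2, -0.1, -6.1]
[-33.5, -9.9, 3.0, 0.2, -0.1, -6.1]
[-32.3, -13.3, 3.1, 0.2, -0.1, -6.1]
```

Request:
apply_moves([
  [-34, -3, 3, 0.2, 0, -6, -1],
  [-34, -6, 3, 0.2, 0, -6, -1],
  [-30, -10, 3, 0.2, 0, -6, -1],
  [-22, -10, 3, 0.2, 0, -5, -1],
  [0, 0, 0, 0, 0, 0, -1],
  [0, 0, 0, 0, 0, 0, -1],
  [0, 0, 0, 0, 0, 0, -1],
  [0, 0, 0, 0, 0, 0, -1],
])

```text
t: 18.35
eef_pos: [0.4533, -0.1258, 0.1913]
tool_rot: [-0.001, 0.713, 0.701, 0.002]
contact_force: [-0.3, 0.1, -1.0]
gripper_width: 1.001
```

```bash
python3 -c "
from h import *
show();c=imaging.get_calibration('wrist');snap('wrist','w5')
print(proj('wrist',[.4513,-.1344,.105],c))
plan([.45,-.1344,.075],90,5)"
```

```text
t 18.35 p [ 0.4533 -0.1258  0.1913] w 1.001 F [-0.3  0.1 -1. ]
[[0.016, 1.0, 0.002], [1.0, -0.016, 0.005], [0.005, 0.001, -1.0]] [ 0.24  0.19 -0.11  2.07  0.02  0.88  1.67]
[314.77738006 198.78295029]
yaw now 89.1 total mm 116.7 deg 1.0
[-1.8, -0.7, 23.3, 0.0, -0.1, -0.2]
[-1.8, -0.7, 23.3, 0.0, -0.1, -0.2]
[-1.8, -0.7, 23.3, 0.0, -0.1, -0.2]
[-1.8, -0.7, 23.3, 0.0, -0.1, -0.2]
[-1.7, -0.7, 23.3, 0.0, -0.1, -0.2]
```

View pics/w5.png

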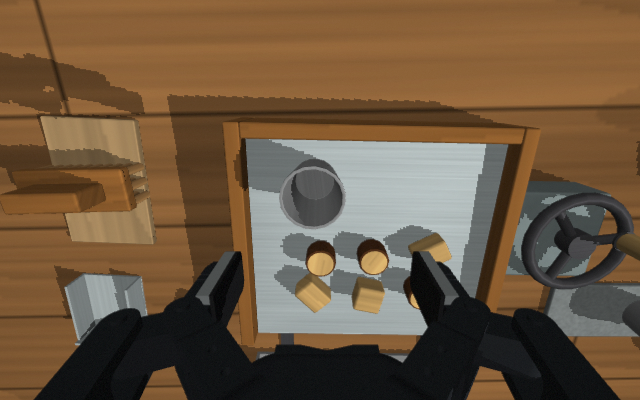

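Request:
apply_moves([
  [-6, -2, 20, 0, 0, 0, -1],
  [-5, -1, 20, 0, 0, 0, -1],
  [0, 0, 20, 0, 0, 0, -1],
  [0, 0, 20, 0, 0, 0, -1],
  [0, 0, 20, 0, 0, 0, -1],
  [0, 0, 0, 0, 0, 0, -1],
  [0, 0, 0, 0, 0, 0, -1],
  [0, 0, 0, 0, 0, 0, -1],
])

```text
t: 19.4
eef_pos: [0.4541, -0.1339, 0.0905]
tool_rot: [0.0, 0.711, 0.703, 0.004]
contact_force: [-0.2, 0.6, 0.1]
gripper_width: 0.998
```

```bash
python3 -c "
from h import *
show()
plan([.45,-.137,.075],90,1)"
```

```text
t 19.4 p [ 0.4541 -0.1339  0.0905] w 0.998 F [-0.2  0.6  0.1]
[[0.012, 1.0, 0.007], [1.0, -0.012, 0.005], [0.005, 0.006, -1.0]] [ 0.24  0.35 -0.1   2.15  0.05  0.64  1.67]
yaw now 89.3 total mm 16.4 deg 0.8
[-3.2, -4.2, 15.5, 0.4, -0.3, -0.7]
```

Request:
apply_moves([
  [-3, -4, 8, 0.4, -0.3, 0, -1],
  [0, 0, 7, 0, 0, 0, -1],
  [0, 0, 0, 0, 0, 0, 1],
  [0, 0, 0, 0, 0, 0, 1],
  [0, 0, 0, 0, 0, 0, 1],
  [0, 0, 0, 0, 0, 0, 1],
  [0, 0, 0, 0, 0, 0, 1],
  [0, 0, 0, 0, 0, 0, 1],
])

```text
t: 20.4
eef_pos: [0.4507, -0.1374, 0.0762]
tool_rot: [0.001, 0.712, 0.703, 0.0]
contact_force: [-0.6, 0.3, 1.2]
gripper_width: 0.626
```

```bash
python3 -c "
from h import *
show()
plan([.654,.217,.22],0,10)"
```

```text
t 20.4 p [ 0.4507 -0.1374  0.0762] w 0.626 F [-0.6  0.3  1.2]
[[0.013, 1.0, 0.001], [1.0, -0.013, -0.001], [-0.001, 0.001, -1.0]] [ 0.24  0.37 -0.09  2.16  0.06  0.61  1.67]
yaw now 89.3 total mm 433.2 deg 89.3
[35.7, 19.9, -14.4, 0.0, -0.0, 8.9]
[38.3, 14.1, -14.4, 0.0, -0.0, 8.9]
[40.1, 8.0, -14.4, 0.0, -0.0, 8.9]
[40.8, 1.7, -14.4, 0.0, -0.0, 8.9]
[40.6, -4.7, -14.4, 0.0, -0.0, 8.9]
[39.4, -10.9, -14.4, 0.0, -0.0, 8.9]
[37.2, -16.9, -14.4, 0.0, -0.0, 8.9]
[34.1, -22.5, -14.4, 0.0, -0.0, 8.9]
[30.2, -27.5, -14.4, 0.0, -0.0, 8.9]
[25.6, -31.9, -14.4, 0.0, -0.0, 8.9]
```

Request:
apply_moves([
  [0, 0, -30, 0, 0, 0, 1],
  [0, 0, -50, 0, 0, 0, 1],
  [0, 0, -40, 0, 0, 0, 1],
  [36, 20, -20, 0, 0, 9, 1],
  [38, 14, -10, 0, 0, 9, 1],
  [40, 8, 0, 0, 0, 9, 1],
  [41, 2, 0, 0, 0, 9, 1],
  [41, -5, 0, 0, 0, 9, 1],
])

```text
t: 21.4
eef_pos: [0.5558, 0.0398, 0.2299]
tool_rot: [0.001, 0.932, 0.361, -0.001]
contact_force: [0.7, -1.3, -0.7]
gripper_width: 0.628
```

```bash
python3 -c "
from h import *
show()
plan([.654,.217,.2],0,6)"
```

```text
t 21.4 p [0.5558 0.0398 0.2299] w 0.628 F [ 0.7 -1.3 -0.7]
[[0.739, 0.674, -0.001], [0.674, -0.739, -0.001], [-0.001, 0.001, -1.0]] [-0.1   0.29 -0.1   1.84  0.03  1.02  0.52]
yaw now 42.4 total mm 204.8 deg 42.4
[32.0, -10.8, 4.9, 0.0, 0.0, 7.1]
[30.4, -14.6, 4.9, 0.0, 0.0, 7.1]
[28.4, -18.3, 5.0, 0.0, 0.0, 7.1]
[25.9, -21.6, 5.0, 0.0, 0.0, 7.1]
[23.1, -24.7, 5.0, 0.0, 0.0, 7.1]
[19.9, -27.3, 5.0, 0.0, 0.0, 7.1]
```

Request:
apply_moves([
  [32, -11, 5, 0, 0, 7, 1],
  [30, -14, 5, 0, 0, 7, 1],
  [28, -18, 5, 0, 0, 7, 1],
  [26, -21, 5, 0, 0, 7, 1],
  [22, -23, 5, 0, 0, 7, 1],
  [12, -18, 5, 0, 0, 4, 1],
  [0, 0, 0, 0, 0, 0, 1],
  [0, 0, 0, 0, 0, 0, 1],
])

```text
t: 22.4
eef_pos: [0.6488, 0.2112, 0.1942]
tool_rot: [0.002, 1.0, 0.021, -0.003]
contact_force: [0.1, -0.2, -0.0]
gripper_width: 0.623
```

```bash
python3 -c "
from h import *
show();snap('top','top1')
plan([.654,.217,.040],0,5)
import cv2
a=cv2.imread('pics/top1.png')
cv2.imwrite('pics/top1b.png',cv2.resize(a[140:270,160:310],None,fx=4.5,fy=4.5,interpolation=cv2.INTER_CUBIC))"
```

```text
t 22.4 p [0.6488 0.2112 0.1942] w 0.623 F [ 0.1 -0.2 -0. ]
[[0.999, 0.041, -0.006], [0.041, -0.999, -0.003], [-0.006, 0.003, -1.0]] [-0.41  0.52  0.01  1.57 -0.    1.06 -0.36]
yaw now 2.3 total mm 154.4 deg 2.4
[1.3, -1.2, 30.8, 0.0, 0.1, 0.5]
[1.2, -1.2, 30.8, 0.0, 0.1, 0.5]
[1.2, -1.2, 30.8, 0.0, 0.1, 0.5]
[1.2, -1.2, 30.8, 0.0, 0.1, 0.5]
[1.1, -1.1, 30.8, 0.0, 0.1, 0.5]
```

View pics/top1b.png

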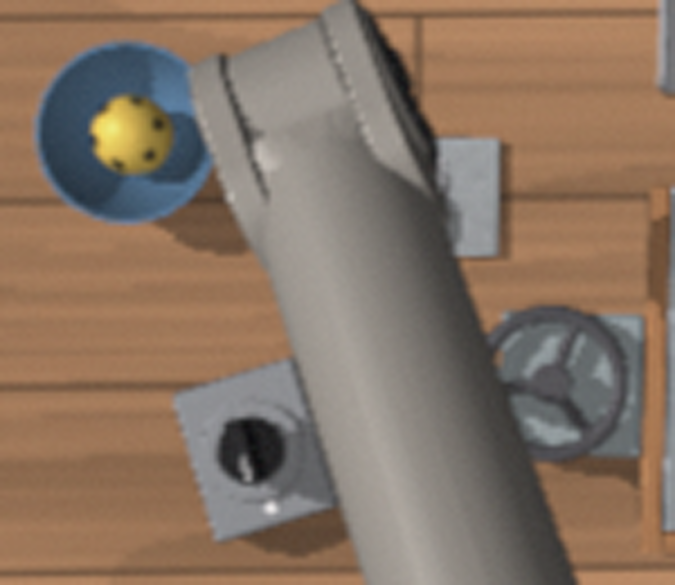

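Request:
apply_moves([
  [3, -3, 30, 0, 0.3, 1, 1],
  [3, -3, 30, 0, 0, 1, 1],
  [0, 0, 30, 0, 0, 0, 1],
  [0, 0, 30, 0, 0, 0, 1],
  [0, 0, 12, 0, 0, 0, 1],
  [0, 0, 0, 0, 0, 0, 1],
  [0, 0, 0, 0, 0, 0, 1],
  [0, 0, 0, 0, 0, 0, 1],
])

```text
t: 23.45
eef_pos: [0.6579, 0.2101, 0.0657]
tool_rot: [0.001, 1.0, -0.0, 0.004]
contact_force: [0.1, 0.6, -1.3]
gripper_width: 0.626
```

```bash
python3 -c "
from h import *
show()
plan([.654,.217,.040],0,1)
a=cv2.imread('pics/top1.png')
cv2.imwrite('pics/top1c.png',cv2.resize(a[215:265,195:240],None,fx=12,fy=12,interpolation=cv2.INTER_CUBIC))"
```

```text
t 23.45 p [0.6579 0.2101 0.0657] w 0.626 F [ 0.1  0.6 -1.3]
[[1.0, -0.0, 0.008], [-0.0, -1.0, -0.002], [0.008, 0.002, -1.0]] [-0.41  0.67  0.01  1.64 -0.    0.82 -0.4 ]
yaw now -0.0 total mm 26.9 deg 0.5
[-4.1, -7.0, 25.6, 0.1, -0.5, -0.0]
```

View pics/top1c.png

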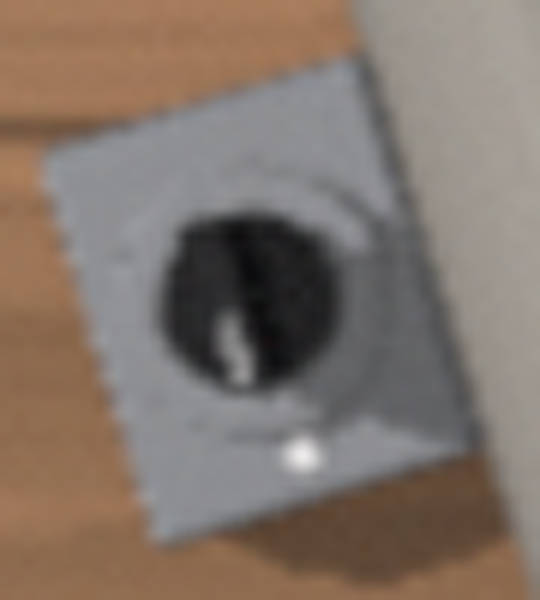

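```bash
python3 -c "
from h import *
a=cv2.imread('pics/w3.png')
cv2.imwrite('pics/w3c.png',cv2.resize(a[110:275,250:410],None,fx=3.6,fy=3.6,interpolation=cv2.INTER_CUBIC))"
```

```text
(no output)
```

View pics/w3c.png

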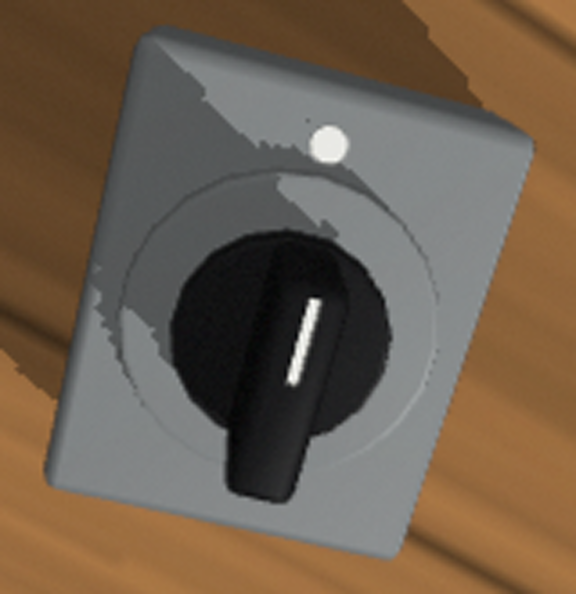

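Request:
apply_moves([
  [-4, -6, 12, 0, -0.5, 0, 1],
  [0, -1, 10, 0, 0, 0, 1],
  [0, 0, 4, 0, 0, 0, 1],
  [0, 0, 0, 0, 0, 0, 1],
  [0, 0, 0, 0, 0, 0, 1],
  [0, 0, 0, 0, 0, 0, 1],
  [0, 0, 0, 0, 0, 0, 1],
  [0, 0, 0, 0, 0, 0, 1],
])

```text
t: 24.45
eef_pos: [0.6545, 0.2184, 0.0394]
tool_rot: [0.0, 1.0, 0.0, 0.0]
contact_force: [-0.1, -0.1, 0.2]
gripper_width: 0.629
```

Request:
apply_moves([
  [0, 0, 0.5, 0, 0, 0, 1],
  [0, 0, 0, 0, 0, 0, -1],
  [0, 0, 0, 0, 0, 0, -1],
  [0, 0, 0, 0, 0, 0, -1],
  [0, 0, 0, 0, 0, 0, -1],
  [0, 0, -30, 0, 0, 0, -1],
  [0, 0, -50, 0, 0, 0, -1],
  [0, 0, -50, 0, 0, 0, -1],
])

```text
t: 25.45
eef_pos: [0.6516, 0.2173, 0.1668]
tool_rot: [0.002, 1.0, 0.0, -0.004]
contact_force: [1.3, 0.6, 0.1]
gripper_width: 0.999
```

```bash
python3 -c "
from h import *
show();plan([.5141,.1743,.17],0,5)"
```

```text
t 25.45 p [0.6516 0.2173 0.1668] w 0.999 F [1.3 0.6 0.1]
[[1.0, 0.001, -0.008], [0.001, -1.0, -0.004], [-0.008, 0.004, -1.0]] [-0.42  0.56  0.01  1.58 -0.01  1.02 -0.41]
yaw now 0.0 total mm 144.1 deg 0.5
[-27.5, 8.6, -0.4, 0.0, 0.1, 0.0]
[-27.5, 8.6, -0.4, 0.0, 0.1, 0.0]
[-27.5, 8.6, -0.5, 0.0, 0.1, 0.0]
[-27.5, 8.6, -0.5, 0.0, 0.1, 0.0]
[-27.5, 8.6, -0.6, 0.0, 0.1, 0.0]
```

Request:
apply_moves([
  [-27, 9, -5, 0, 0.5, 0, -1],
  [-27, 9, 0, 0, 0, 0, -1],
  [-27, 9, 0, 0, 0, 0, -1],
  [-27, 9, 0, 0, 0, 0, -1],
  [-20, 5, 0, 0, 0, 0, -1],
  [0, 0, 0, 0, 0, 0, -1],
  [0, 0, 0, 0, 0, 0, -1],
  [0, 0, 0, 0, 0, 0, -1],
])

```text
t: 26.45
eef_pos: [0.5248, 0.1766, 0.1779]
tool_rot: [-0.001, 1.0, 0.0, 0.007]
contact_force: [0.6, -0.0, -0.1]
gripper_width: 0.997
```

```bash
python3 -c "
from h import *
show();c=imaging.get_calibration('wrist');snap('wrist','w6')
print(proj('wrist',[.5141,.1743,.118],c),proj('wrist',[.518,.1312,.07],c))
plan([.5141,.1743,.08],0,5)"
```

```text
t 26.45 p [0.5248 0.1766 0.1779] w 0.997 F [ 0.6 -0.  -0.1]
[[1.0, 0.0, 0.014], [0.0, -1.0, 0.001], [0.014, -0.001, -1.0]] [-0.44  0.33  0.    1.91  0.01  0.89 -0.44]
[310.10397202 217.59203029] [317.11849765 240.23579486]
yaw now 0.0 total mm 98.5 deg 0.8
[-2.4, 0.5, 19.5, -0.0, -0.2, 0.0]
[-2.4, 0.5, 19.5, -0.0, -0.2, 0.0]
[-2.3, 0.5, 19.6, -0.0, -0.2, 0.0]
[-2.3, 0.5, 19.6, -0.0, -0.2, 0.0]
[-2.2, 0.5, 19.6, -0.0, -0.2, 0.0]
```

View pics/w6.png

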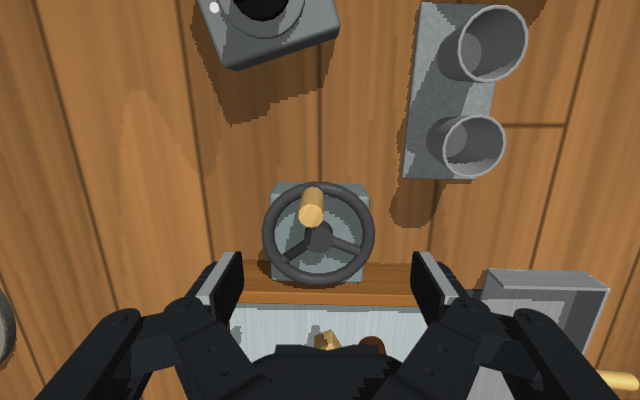

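Request:
apply_moves([
  [-5, 1, 20, 0, -0.8, 0, -1],
  [-4, 1, 20, 0, 0, 0, -1],
  [-2, 0, 20, 0, 0, 0, -1],
  [0, 0, 20, 0, 0, 0, -1],
  [0, 0, 10, 0, 0, 0, -1],
  [0, 0, 0, 0, 0, 0, -1],
  [0, 0, 0, 0, 0, 0, -1],
  [0, 0, 0, 0, 0, 0, -1],
])

```text
t: 27.5
eef_pos: [0.5127, 0.1741, 0.0795]
tool_rot: [0.0, 1.0, -0.0, -0.003]
contact_force: [0.4, -0.0, 0.5]
gripper_width: 1.0
```

```bash
python3 -c "
from h import *
show();
plan([.5141,.1743,.080],0,1)"
```

```text
t 27.5 p [0.5127 0.1741 0.0795] w 1.0 F [ 0.4 -0.   0.5]
[[1.0, -0.0, -0.007], [-0.0, -1.0, -0.0], [-0.007, 0.0, -1.0]] [-0.43  0.46 -0.01  2.    0.    0.69 -0.44]
yaw now -0.0 total mm 1.5 deg 0.4
[1.4, -0.2, -0.5, 0.0, 0.4, -0.0]
```

```bash
cat >> h.py <<'E'
def circ(n=8,step=22.5,c=(.518,.1312),rad=.043,gain=1.0):
    o,r=st(); p=np.array(o['eef_pos']); a=np.degrees(np.arctan2(p[1]-c[1],p[0]-c[0]))
    print('angle',a.round(1),'radius',np.hypot(p[0]-c[0],p[1]-c[1]).round(4),'F',np.round(o['contact_force'],1),'tq',np.round(o['torque'],1))
    cur=p.copy()
    for i in range(n):
        t=np.radians(a-step*(i+1)); q=np.array([c[0]+rad*np.cos(t),c[1]+rad*np.sin(t),p[2]])
        print(np.round(r.inv().apply(q-cur)*1000,1).tolist()); cur=q
E
python3 -c "
from h import *
circ()"
```

```text
angle 97.1 radius 0.0432 F [ 0.4 -0.   0.5] tq [ 0.   0.1 -0. ]
[16.8, 1.4, -0.1]
[15.0, 7.5, -0.1]
[11.0, 12.7, -0.1]
[5.3, 15.9, -0.0]
[-1.2, 16.7, 0.0]
[-7.5, 15.0, 0.1]
[-12.7, 11.0, 0.1]
[-15.9, 5.3, 0.1]
```

Request:
apply_moves([
  [1, 0, 0, 0, 0.4, 0, -1],
  [0, 0, 0, 0, 0, 0, 1],
  [0, 0, 0, 0, 0, 0, 1],
  [0, 0, 0, 0, 0, 0, 1],
  [0, 0, 0, 0, 0, 0, 1],
  [0, 0, 0, 0, 0, 0, 1],
  [0, 0, 0, 0, 0, 0, 1],
  [0, 0, 0, 0, 0, 0, 1],
], grip_force=50)

```text
t: 28.5
eef_pos: [0.5145, 0.1745, 0.081]
tool_rot: [-0.0, 1.0, -0.0, 0.002]
contact_force: [-0.5, 0.4, 0.5]
gripper_width: 0.218
```

```bash
python3 -c "
from h import *
show();circ()"
```

```text
t 28.5 p [0.5145 0.1745 0.081 ] w 0.218 F [-0.5  0.4  0.5]
[[1.0, -0.0, 0.003], [-0.0, -1.0, 0.001], [0.003, -0.001, -1.0]] [-0.44  0.46 -0.01  2.    0.01  0.68 -0.45]
angle 94.6 radius 0.0434 F [-0.5  0.4  0.5] tq [-0.   0.1  0. ]
[16.7, 2.4, 0.1]
[14.7, 8.2, 0.0]
[10.4, 13.2, 0.0]
[4.6, 16.1, 0.0]
[-1.9, 16.7, -0.0]
[-8.2, 14.7, -0.0]
[-13.2, 10.4, -0.0]
[-16.1, 4.6, -0.1]
```

Request:
apply_moves([
  [16.7, 1.5, 0, 0, 0, 0, 1],
  [15, 8, 0, 0, 0, 0, 1],
  [10.5, 13, 0, 0, 0, 0, 1],
  [4.6, 16, 0, 0, 0, 0, 1],
  [0, 0, 0, 0, 0, 0, 1],
  [0, 0, 0, 0, 0, 0, 1],
  [0, 0, 0, 0, 0, 0, 1],
  [0, 0, 0, 0, 0, 0, 1],
])

```text
t: 29.5
eef_pos: [0.5613, 0.1347, 0.081]
tool_rot: [-0.001, 1.0, 0.001, -0.0]
contact_force: [-1.1, 0.5, 2.0]
gripper_width: 0.219
```

```bash
python3 -c "
from h import *
show();circ()"
```

```text
t 29.5 p [0.5613 0.1347 0.081 ] w 0.219 F [-1.1  0.5  2. ]
[[1.0, 0.001, -0.0], [0.001, -1.0, 0.001], [-0.0, -0.001, -1.0]] [-0.34  0.5   0.    1.92 -0.    0.72 -0.34]
angle 4.6 radius 0.0434 F [-1.1  0.5  2. ] tq [-0.   0.1 -0. ]
[-2.4, 16.7, -0.0]
[-8.2, 14.6, -0.0]
[-13.2, 10.4, -0.0]
[-16.1, 4.6, -0.0]
[-16.7, -2.0, 0.0]
[-14.6, -8.2, 0.0]
[-10.4, -13.2, 0.0]
[-4.6, -16.1, 0.0]
```

Request:
apply_moves([
  [-2.4, 16.7, 0, 0, 0, 0, 1],
  [-8.2, 14.6, 0, 0, 0, 0, 1],
  [-13.2, 10.4, 0, 0, 0, 0, 1],
  [-16.1, 4.6, 0, 0, 0, 0, 1],
  [-16.7, -2, 0, 0, 0, 0, 1],
  [-14.6, -8.2, 0, 0, 0, 0, 1],
  [-10.4, -13.2, 0, 0, 0, 0, 1],
  [-4.6, -16.1, 0, 0, 0, 0, 1],
])

```text
t: 30.5
eef_pos: [0.476, 0.1238, 0.081]
tool_rot: [-0.0, 1.0, -0.001, 0.006]
contact_force: [4.9, -3.0, -1.0]
gripper_width: 0.221
```

```bash
python3 -c "
from h import *
show();circ()"
```

```text
t 30.5 p [0.476  0.1238 0.081 ] w 0.221 F [ 4.9 -3.  -1. ]
[[1.0, -0.003, 0.011], [-0.003, -1.0, 0.0], [0.011, -0.001, -1.0]] [-0.38  0.39 -0.01  2.12  0.01  0.62 -0.4 ]
angle -170.0 radius 0.0426 F [ 4.9 -3.  -1. ] tq [-0.8 -0.8  0. ]
[-0.0, -16.7, 0.0]
[6.7, -15.4, 0.1]
[12.1, -11.6, 0.1]
[15.6, -6.1, 0.2]
[16.8, 0.3, 0.2]
[15.4, 6.7, 0.2]
[11.6, 12.1, 0.1]
[6.1, 15.6, 0.1]
```

Request:
apply_moves([
  [0, -17, 0, 0, 0, 0, 1],
  [6.5, -15.5, 0, 0, 0, 0, 1],
  [12, -11.6, 0, 0, 0, 0, 1],
  [15.6, -6.1, 0, 0, 0, 0, 1],
  [16.8, 0.3, 0, 0, 0, 0, 1],
  [15.4, 6.7, 0, 0, 0, 0, 1],
  [11.6, 12.1, 0, 0, 0, 0, 1],
  [6, 15.6, 0, 0, 0, 0, 1],
])

```text
t: 31.5
eef_pos: [0.5561, 0.1518, 0.0811]
tool_rot: [-0.001, 1.0, 0.005, 0.001]
contact_force: [6.7, 8.6, -8.0]
gripper_width: 0.222
```

```bash
python3 -c "
from h import *
show();circ()"
```

```text
t 31.5 p [0.5561 0.1518 0.0811] w 0.222 F [ 6.7  8.6 -8. ]
[[1.0, 0.01, 0.003], [0.01, -1.0, 0.002], [0.003, -0.002, -1.0]] [-0.37  0.5  -0.01  1.92  0.    0.72 -0.37]
angle 28.4 radius 0.0433 F [ 6.7  8.6 -8. ] tq [ 1.8 -1.5 -0. ]
[4.5, 16.2, -0.0]
[-1.7, 16.7, -0.0]
[-8.0, 14.8, -0.1]
[-13.0, 10.6, -0.1]
[-16.1, 4.8, -0.1]
[-16.7, -1.7, -0.0]
[-14.8, -8.0, -0.0]
[-10.6, -13.0, -0.0]
```

Request:
apply_moves([
  [4.5, 16.2, 0, 0, 0, 0, 1],
  [-1.7, 16.7, 0, 0, 0, 0, 1],
  [-8, 14.8, 0, 0, 0, 0, 1],
  [-13, 10.6, 0, 0, 0, 0, 1],
  [-16, 4.8, 0, 0, 0, 0, 1],
  [-16.7, -1.7, 0, 0, 0, 0, 1],
  [-14.8, -8, 0, 0, 0, 0, 1],
  [-10.6, -13, 0, 0, 0, 0, 1],
])

```text
t: 32.5
eef_pos: [0.4878, 0.1016, 0.0809]
tool_rot: [0.003, 1.0, 0.001, 0.009]
contact_force: [-2.5, -8.3, 10.0]
gripper_width: 0.221
```

```bash
python3 -c "
from h import *
show();circ(8,18);snap('top','top2')"
```

```text
t 32.5 p [0.4878 0.1016 0.0809] w 0.221 F [-2.5 -8.3 10. ]
[[1.0, 0.001, 0.018], [0.001, -1.0, -0.005], [0.018, 0.005, -1.0]] [-0.34  0.39 -0.    2.11  0.02  0.62 -0.35]
angle -135.5 radius 0.0423 F [-2.5 -8.3 10. ] tq [-1.7  0.9 -0.1]
[-8.3, -10.4, -0.2]
[-4.0, -12.8, -0.1]
[0.1, -13.5, -0.1]
[4.3, -12.8, 0.0]
[8.0, -10.8, 0.1]
[11.0, -7.8, 0.2]
[12.8, -4.0, 0.2]
[13.5, 0.1, 0.2]
```

View pics/top2.png

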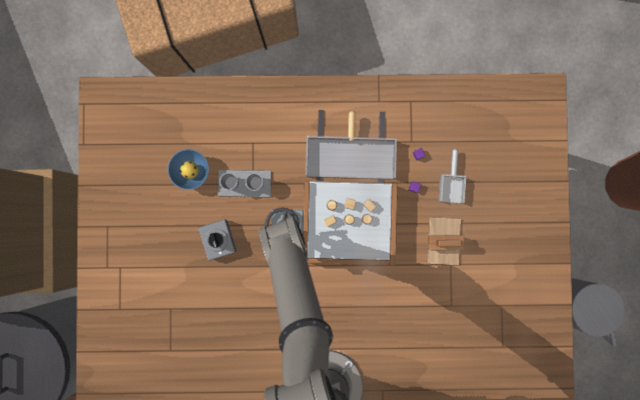

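Request:
apply_moves([
  [-8.3, -10.4, 0, 0, -0.5, 0, 1],
  [-4, -12.8, 0, 0, 0, 0, 1],
  [0.1, -13.5, 0, 0, 0, 0, 1],
  [4.3, -12.8, 0, 0, 0, 0, 1],
  [8, -10.8, 0, 0, 0, 0, 1],
  [0, 0, 0, 0, 0, 0, 1],
  [0, 0, 0, 0, 0, 0, 1],
  [0, 0, 0, 0, 0, 0, 1],
])

```text
t: 33.55
eef_pos: [0.4886, 0.1628, 0.081]
tool_rot: [0.004, 1.0, -0.001, 0.006]
contact_force: [1.4, -2.5, 1.8]
gripper_width: 0.223
```

```bash
python3 -c "
from h import *
show();circ(8,12)"
```

```text
t 33.55 p [0.4886 0.1628 0.081 ] w 0.223 F [ 1.4 -2.5  1.8]
[[1.0, -0.001, 0.012], [-0.001, -1.0, -0.008], [0.012, 0.008, -1.0]] [-0.44  0.42 -0.01  2.07  0.03  0.65 -0.47]
angle 132.9 radius 0.0431 F [ 1.4 -2.5  1.8] tq [-0.2 -0.1  0. ]
[7.3, -5.3, 0.0]
[8.2, -3.8, 0.1]
[8.8, -2.0, 0.1]
[9.0, -0.1, 0.1]
[8.8, 1.7, 0.1]
[8.3, 3.5, 0.1]
[7.4, 5.2, 0.1]
[6.1, 6.6, 0.1]
```

Request:
apply_moves([
  [7.3, -5.3, 0, 0, 0, 0, 1],
  [8.2, -3.8, 0, 0, 0, 0, 1],
  [8.8, -2, 0, 0, 0, 0, 1],
  [0, 0, 0, 0, 0, 0, 1],
  [0, 0, 0, 0, 0, 0, 1],
  [0, 0, 0, 0, 0, 0, 1],
  [0, 0, 0, 0, 0, 0, 1],
  [0, 0, 0, 0, 0, 0, 1],
])

```text
t: 34.55
eef_pos: [0.5097, 0.1738, 0.081]
tool_rot: [0.005, 1.0, -0.001, 0.003]
contact_force: [2.4, -2.3, 0.2]
gripper_width: 0.22
```

```bash
python3 -c "
from h import *
show();circ(8,12)"
```

```text
t 34.55 p [0.5097 0.1738 0.081 ] w 0.22 F [ 2.4 -2.3  0.2]
[[1.0, -0.001, 0.005], [-0.001, -1.0, -0.009], [0.005, 0.009, -1.0]] [-0.44  0.45 -0.01  2.01  0.02  0.68 -0.47]
angle 101.1 radius 0.0434 F [ 2.4 -2.3  0.2] tq [-0.1 -0.4 -0. ]
[9.0, -0.5, 0.0]
[8.9, 1.1, 0.1]
[8.5, 2.9, 0.1]
[7.7, 4.6, 0.1]
[6.6, 6.1, 0.1]
[5.2, 7.3, 0.1]
[3.5, 8.3, 0.1]
[1.7, 8.8, 0.1]
```

Request:
apply_moves([
  [9, -0.5, 0, 0, 0, 0, 1],
  [8.9, 1.1, 0, 0, 0, 0, 1],
  [8.5, 2.9, 0, 0, 0, 0, 1],
  [0, 0, 0, 0, 0, 0, 1],
  [0, 0, 0, 0, 0, 0, 1],
  [0, 0, 0, 0, 0, 0, 1],
  [0, 0, 0, 0, 0, 0, 1],
  [0, 0, 0, 0, 0, 0, 1],
])

```text
t: 35.55
eef_pos: [0.5337, 0.1718, 0.081]
tool_rot: [0.004, 1.0, 0.001, -0.0]
contact_force: [0.5, -0.6, 1.6]
gripper_width: 0.218
```

```bash
python3 -c "
from h import *
show();circ(8,12)"
```

```text
t 35.55 p [0.5337 0.1718 0.081 ] w 0.218 F [ 0.5 -0.6  1.6]
[[1.0, 0.001, -0.001], [0.001, -1.0, -0.009], [-0.001, 0.009, -1.0]] [-0.42  0.48 -0.01  1.95  0.02  0.71 -0.44]
angle 68.9 radius 0.0435 F [ 0.5 -0.6  1.6] tq [-0.  -0.1 -0. ]
[7.8, 4.6, 0.0]
[7.0, 5.7, 0.0]
[5.6, 7.0, 0.1]
[4.1, 8.0, 0.1]
[2.3, 8.7, 0.1]
[0.4, 9.0, 0.1]
[-1.4, 8.9, 0.1]
[-3.2, 8.4, 0.1]
```

Not at the stop yet (746°). Continue.

Request:
apply_moves([
  [7.8, 3.6, 0, 0, 0, 0, 1],
  [7, 5.7, 0, 0, 0, 0, 1],
  [5.6, 7, 0, 0, 0, 0, 1],
  [4, 8, 0, 0, 0, 0, 1],
  [0, 0, 0, 0, 0, 0, 1],
  [0, 0, 0, 0, 0, 0, 1],
  [0, 0, 0, 0, 0, 0, 1],
  [0, 0, 0, 0, 0, 0, 1],
])

```text
t: 36.55
eef_pos: [0.5577, 0.149, 0.081]
tool_rot: [0.003, 1.0, 0.002, -0.001]
contact_force: [-0.0, 1.6, 1.7]
gripper_width: 0.217
```

```bash
python3 -c "
from h import *
show();circ(8,12)
snap('top','top3')
a=cv2.imread('pics/top3.png')
cv2.imwrite('pics/top3a.png',cv2.resize(a[120:270,290:410],None,fx=4,fy=4,interpolation=cv2.INTER_CUBIC))"
```

```text
t 36.55 p [0.5577 0.149  0.081 ] w 0.217 F [-0.   1.6  1.7]
[[1.0, 0.004, -0.003], [0.004, -1.0, -0.006], [-0.003, 0.006, -1.0]] [-0.37  0.5  -0.01  1.91  0.01  0.73 -0.38]
angle 24.1 radius 0.0435 F [-0.   1.6  1.7] tq [ 0.4 -0.2 -0. ]
[2.3, 8.7, 0.0]
[0.9, 8.9, 0.1]
[-1.0, 8.9, 0.1]
[-2.8, 8.5, 0.1]
[-4.5, 7.8, 0.1]
[-6.0, 6.7, 0.1]
[-7.3, 5.3, 0.1]
[-8.2, 3.6, 0.0]
```

View pics/top3a.png

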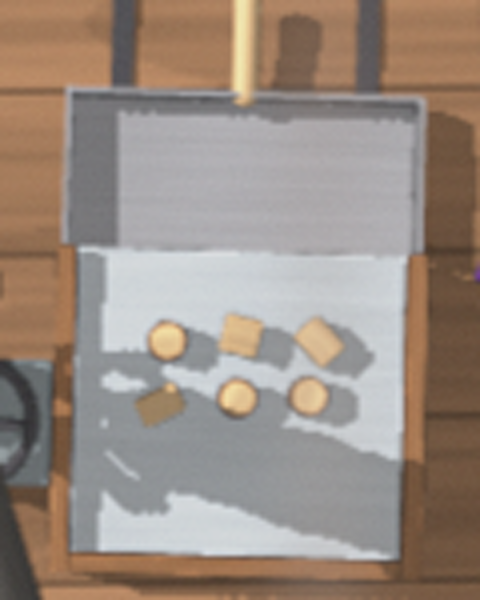

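Request:
apply_moves([
  [2.3, 8.7, 0, 0, 0, 0, 1],
  [0.5, 8.9, 0, 0, 0, 0, 1],
  [-1, 8.9, 0, 0, 0, 0, 1],
  [-2.8, 8.5, 0, 0, 0, 0, 1],
  [0, 0, 0, 0, 0, 0, 1],
  [0, 0, 0, 0, 0, 0, 1],
  [0, 0, 0, 0, 0, 0, 1],
  [0, 0, 0, 0, 0, 0, 1],
])

```text
t: 37.6
eef_pos: [0.5613, 0.13, 0.0811]
tool_rot: [-0.008, 1.0, 0.008, 0.005]
contact_force: [2.4, 5.7, -1.7]
gripper_width: 0.22
```

```bash
python3 -c "
from h import *
show();circ(8,12)"
```

```text
t 37.6 p [0.5613 0.13   0.0811] w 0.22 F [ 2.4  5.7 -1.7]
[[1.0, 0.016, 0.01], [0.016, -1.0, 0.016], [0.01, -0.016, -1.0]] [-0.31  0.5  -0.02  1.93 -0.    0.7  -0.31]
angle -1.6 radius 0.0433 F [ 2.4  5.7 -1.7] tq [ 0.9 -0.3  0. ]
[-1.6, 8.9, -0.2]
[-3.1, 8.4, -0.2]
[-4.8, 7.6, -0.2]
[-6.3, 6.4, -0.2]
[-7.5, 5.0, -0.2]
[-8.4, 3.3, -0.1]
[-8.9, 1.5, -0.1]
[-9.0, -0.4, -0.1]
```

Request:
apply_moves([
  [0, 12, 0, 0, 0, 0, 1],
  [0, 12, 0, 0, 0, 0, 1],
  [0, 12, 0, 0, 0, 0, 1],
  [0, 12, 0, 0, 0, 0, 1],
  [0, 0, 0, 0, 0, 0, 1],
  [0, 0, 0, 0, 0, 0, 1],
  [0, 0, 0, 0, 0, 0, 1],
  [0, 0, 0, 0, 0, 0, 1],
])

```text
t: 38.6
eef_pos: [0.5613, 0.1301, 0.0813]
tool_rot: [-0.034, 0.999, 0.025, 0.009]
contact_force: [3.0, 6.4, -1.7]
gripper_width: 0.221
```

```bash
python3 -c "
from h import *
show();circ(1,12)"
```

```text
t 38.6 p [0.5613 0.1301 0.0813] w 0.221 F [ 3.   6.4 -1.7]
[[0.999, 0.051, 0.017], [0.05, -0.996, 0.069], [0.02, -0.068, -0.997]] [-0.25  0.49 -0.06  1.94 -0.05  0.68 -0.22]
angle -1.5 radius 0.0433 F [ 3.   6.4 -1.7] tq [ 0.9 -0.2 -0. ]
[-2.0, 8.8, -0.6]
```

Request:
apply_moves([
  [0, 0, 0, 0, 0, 0, -1],
  [0, 0, 0, 0, 0, 0, -1],
  [0, 0, 0, 0, 0, 0, -1],
  [0, 0, 0, 0, 0, 0, -1],
  [1, 3, -35, 0, 0, 0, -1],
  [1, 3, -40, 0, 0, 0, -1],
  [1, 0, -40, 3.9, 1, 3, -1],
  [0, 0, 0, 0, 0, 0, -1],
])

```text
t: 39.6
eef_pos: [0.5609, 0.1097, 0.1975]
tool_rot: [-0.066, 0.998, -0.005, 0.013]
contact_force: [0.1, 0.0, -0.2]
gripper_width: 0.998
```

```bash
python3 -c "
from h import *
show();snap('top','top4')
a=cv2.imread('pics/top4.png')
cv2.imwrite('pics/top4a.png',cv2.resize(a[120:270,270:390+20],None,fx=4,fy=4,interpolation=cv2.INTER_CUBIC))
plan([.4576,-.3835,.2],0,12)"
```

```text
t 39.6 p [0.5609 0.1097 0.1975] w 0.998 F [ 0.1  0.  -0.2]
[[1.0, -0.008, 0.027], [-0.012, -0.991, 0.132], [0.026, -0.132, -0.991]] [-0.18  0.32 -0.07  1.88 -0.13  0.89 -0.17]
yaw now -0.5 total mm 504.5 deg 7.7
[-8.1, 40.8, -6.0, -0.6, -0.1, -0.0]
[-8.1, 40.9, -5.5, -0.6, -0.1, -0.0]
[-8.2, 40.9, -5.0, -0.6, -0.1, -0.0]
[-8.2, 41.0, -4.6, -0.6, -0.1, -0.0]
[-8.3, 41.0, -4.1, -0.6, -0.1, -0.0]
[-8.3, 41.1, -3.6, -0.6, -0.1, -0.0]
[-8.3, 41.1, -3.2, -0.6, -0.1, -0.0]
[-8.4, 41.1, -2.7, -0.6, -0.1, -0.0]
[-8.4, 41.1, -2.2, -0.6, -0.1, -0.0]
[-8.4, 41.2, -1.8, -0.6, -0.1, -0.0]
[-8.5, 41.2, -1.3, -0.6, -0.1, -0.0]
[-8.5, 41.2, -0.8, -0.6, -0.1, -0.0]
```

View pics/top4a.png

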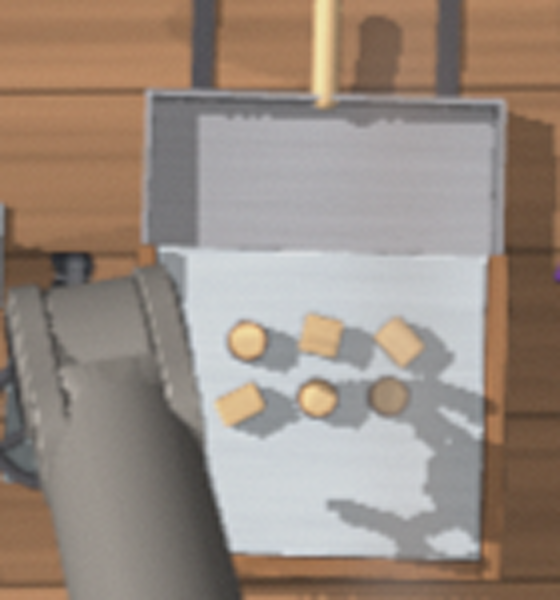

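Request:
apply_moves([
  [-8, 41, -6, -4, -1, 0, -1],
  [-8, 41, -4, -3.6, -0.5, 0, -1],
  [-8, 41, 0, 0, 0, 0, -1],
  [-8, 41, 0, 0, 0, 0, -1],
  [-8, 41, 0, 0, 0, 0, -1],
  [-8, 41, 0, 0, 0, 0, -1],
  [-8, 41, 0, 0, 0, 0, -1],
  [-8, 41, 0, 0, 0, 0, -1],
])

```text
t: 40.65
eef_pos: [0.4885, -0.2192, 0.1894]
tool_rot: [0.003, 1.0, 0.006, -0.012]
contact_force: [-0.3, 0.6, -0.3]
gripper_width: 1.001
```

```bash
python3 -c "
from h import *
show()
plan([.4576,-.3835,.2],0,5)"
```

```text
t 40.65 p [ 0.4885 -0.2192  0.1894] w 1.001 F [-0.3  0.6 -0.3]
[[1.0, 0.012, -0.023], [0.012, -1.0, -0.006], [-0.023, 0.006, -1.0]] [ 0.2   0.3   0.11  1.93 -0.03  0.93  0.34]
yaw now 0.7 total mm 167.5 deg 1.5
[-6.6, 32.8, -1.8, 0.1, 0.3, 0.1]
[-6.5, 32.8, -1.8, 0.1, 0.3, 0.1]
[-6.5, 32.8, -1.9, 0.1, 0.3, 0.1]
[-6.4, 32.8, -2.0, 0.1, 0.3, 0.1]
[-6.3, 32.8, -2.1, 0.1, 0.3, 0.1]
```

Request:
apply_moves([
  [-7, 35, 0, 0, 0.7, 0, -1],
  [-7, 35, 0, 0, 0.7, 0, -1],
  [-7, 35, 0, 0, 0, 0, -1],
  [-6, 33, 0, 0, 0, 0, -1],
  [-3, 17, 0, 0, 0, 0, -1],
  [0, 0, 0, 0, 0, 0, -1],
  [0, 0, 0, 0, 0, 0, -1],
  [0, 0, 0, 0, 0, 0, -1],
])

```text
t: 41.65
eef_pos: [0.4565, -0.3745, 0.1814]
tool_rot: [-0.0, 1.0, 0.009, -0.007]
contact_force: [-0.4, 0.7, -0.4]
gripper_width: 0.994
```

```bash
python3 -c "
from h import *
show();c=imaging.get_calibration('wrist');snap('wrist','w7')
snap('top','top5')
print([proj('wrist',[.4576+dx,-.3835+dy,.086],c).round(0).tolist() for dx in (-.01,.01) for dy in (-.035,.035)])
plan([.4576,-.3835,.2],0,1)"
```

```text
t 41.65 p [ 0.4565 -0.3745  0.1814] w 0.994 F [-0.4  0.7 -0.4]
[[1.0, 0.018, -0.014], [0.018, -1.0, 0.0], [-0.014, -0.0, -1.0]] [ 0.44  0.4   0.17  1.81 -0.07  0.95  0.66]
[[317.0, 245.0], [317.0, 169.0], [339.0, 245.0], [341.0, 170.0]]
yaw now 1.0 total mm 20.5 deg 1.3
[0.7, 8.8, -18.5, -0.0, 0.8, 1.0]
```

View pics/w7.png

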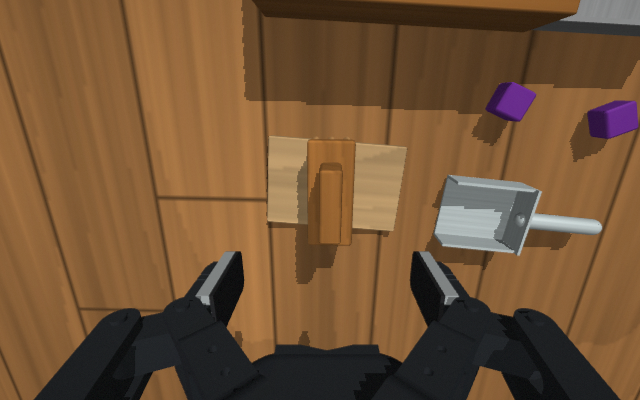

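View pics/top5.png

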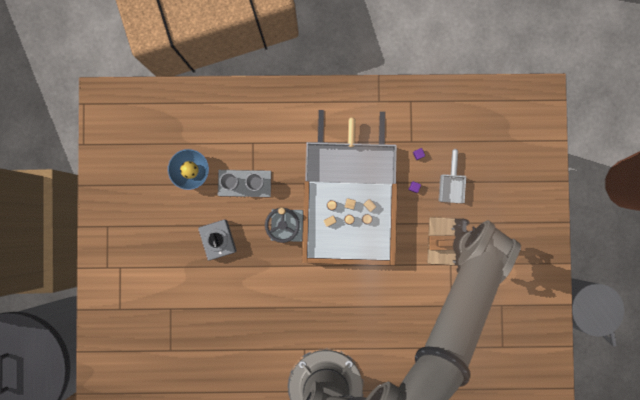

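Request:
apply_moves([
  [2, 7, 22, 0, 0.8, 0, -1],
  [0.5, 2, 22, 0, 0, 0, -1],
  [0, 0, 22, 0, 0, 0, -1],
  [0, 0, 20, 0, 0, 0, -1],
  [0, 0, 10, 0, 0, 0, -1],
  [0, 0, 0, 0, 0, 0, -1],
  [0, 0, 0, 0, 0, 0, -1],
  [0, 0, 0, 0, 0, 0, -1],
])

```text
t: 42.75
eef_pos: [0.4632, -0.3817, 0.0864]
tool_rot: [0.001, 1.0, 0.012, 0.003]
contact_force: [-0.4, -0.6, 0.1]
gripper_width: 0.999
```

```bash
python3 -c "
from h import *
show()
plan([.459,-.3835,.058],1,1)"
```

```text
t 42.75 p [ 0.4632 -0.3817  0.0864] w 0.999 F [-0.4 -0.6  0.1]
[[1.0, 0.023, 0.007], [0.023, -1.0, -0.002], [0.007, 0.002, -1.0]] [ 0.48  0.53  0.14  1.87 -0.11  0.75  0.71]
yaw now 1.3 total mm 28.8 deg 0.5
[-4.5, 1.6, 28.4, 0.1, -0.4, 0.3]
```

Request:
apply_moves([
  [-4.5, 1.6, 14, 0, -0.4, 0, -1],
  [0, 0, 13, 0, 0, 0, -1],
  [0, 0, 0, 0, 0, 0, -1],
  [0, 0, 0, 0, 0, 0, 1],
  [0, 0, 0, 0, 0, 0, 1],
  [0, 0, 0, 0, 0, 0, 1],
  [0, 0, 0, 0, 0, 0, 1],
  [0, 0, 0, 0, 0, 0, 1],
], grip_force=100)

```text
t: 43.75
eef_pos: [0.459, -0.3841, 0.0585]
tool_rot: [0.002, 1.0, 0.012, 0.0]
contact_force: [0.7, 0.8, -1.2]
gripper_width: 0.217
```

```bash
python3 -c "
from h import *
show()"
```

```text
t 43.75 p [ 0.459  -0.3841  0.0585] w 0.217 F [ 0.7  0.8 -1.2]
[[1.0, 0.023, 0.001], [0.023, -1.0, -0.003], [0.001, 0.003, -1.0]] [ 0.49  0.57  0.14  1.88 -0.11  0.7   0.71]
```

Request:
apply_moves([
  [0, 0, -30, 0, 0, 0, 1],
  [0, 0, -45, 0, 0, 0, 1],
  [0, 0, -40, 0, 0, 0, 1],
  [0, 0, 0, 0, 0, 0, 1],
  [0, 0, 0, 0, 0, 0, 1],
  [0, -35, 0, 0, 0, 1, 1],
  [0, -40, 0, 0, 0, 1, 1],
  [0, -40, 0, 0, 0, 1, 1],
])

```text
t: 44.75
eef_pos: [0.4539, -0.2669, 0.1701]
tool_rot: [-0.0, 1.0, -0.018, -0.005]
contact_force: [-0.2, 0.2, -1.5]
gripper_width: 0.216
```

```bash
python3 -c "
from h import *
show();plan([.4577,-.146,.16],-2,4)"
```

```text
t 44.75 p [ 0.4539 -0.2669  0.1701] w 0.216 F [-0.2  0.2 -1.5]
[[0.999, -0.037, -0.009], [-0.037, -0.999, 0.001], [-0.009, -0.001, -1.0]] [ 0.29  0.31  0.15  1.97 -0.06  0.87  0.43]
yaw now -2.1 total mm 121.4 deg 0.6
[-0.1, -30.2, 2.5, -0.0, 0.1, -0.0]
[-0.1, -30.2, 2.5, -0.0, 0.1, -0.0]
[-0.1, -30.2, 2.5, -0.0, 0.1, -0.0]
[-0.1, -30.2, 2.5, -0.0, 0.1, -0.0]
```

Request:
apply_moves([
  [0, -31, 0, 0, 0.4, 0, 1],
  [0, -31, 0, 0, 0, 0, 1],
  [0, -31, 0, 0, 0, 0, 1],
  [0, -20, 0, 0, 0, 0, 1],
  [0, 0, 0, 0, 0, 0, 1],
  [0, 0, 0, 0, 0, 0, 1],
  [0, 0, 0, 0, 0, 0, 1],
  [0, 0, 0, 0, 0, 0, 1],
])

```text
t: 45.75
eef_pos: [0.4521, -0.1478, 0.162]
tool_rot: [-0.002, 1.0, -0.017, -0.009]
contact_force: [0.7, 0.1, -1.3]
gripper_width: 0.217
```

```bash
python3 -c "
from h import *
show();plan([.4577,-.146,.097],-2,4);snap('wrist','w8');snap('top','top6');snap('side','side6')
a=cv2.imread('pics/top6.png')
cv2.imwrite('pics/top6a.png',cv2.resize(a[120:270,290:410],None,fx=4,fy=4,interpolation=cv2.INTER_CUBIC))"
```

```text
t 45.75 p [ 0.4521 -0.1478  0.162 ] w 0.217 F [ 0.7  0.1 -1.3]
[[0.999, -0.034, -0.018], [-0.034, -0.999, 0.004], [-0.018, -0.004, -1.0]] [ 0.1   0.25  0.09  2.08 -0.03  0.83  0.18]
yaw now -1.9 total mm 65.3 deg 1.0
[1.7, -0.4, 16.2, -0.1, 0.3, 0.0]
[1.6, -0.4, 16.2, -0.1, 0.3, 0.0]
[1.5, -0.5, 16.2, -0.1, 0.3, 0.0]
[1.5, -0.5, 16.2, -0.1, 0.3, 0.0]
```

View pics/w8.png

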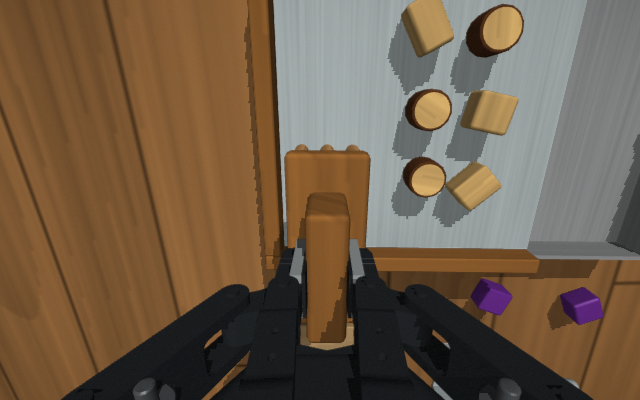

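View pics/side6.png

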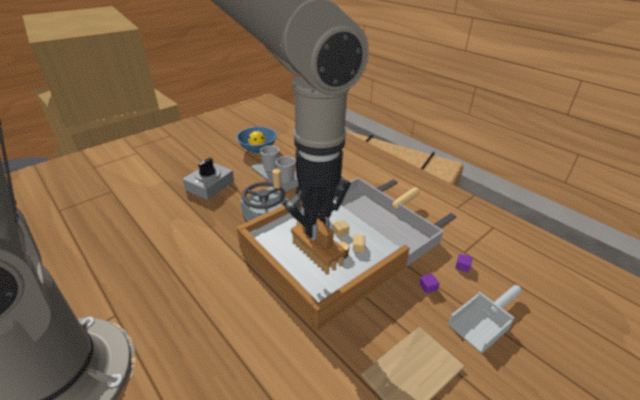

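View pics/top6a.png

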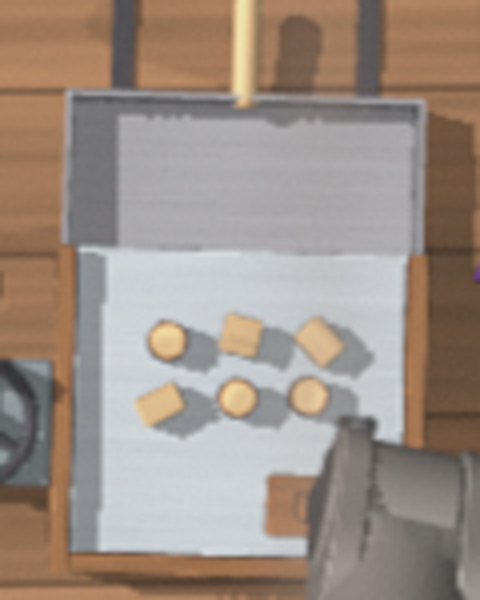

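Request:
apply_moves([
  [5, -1, 16, 0, 1, 0, 1],
  [1, 0, 16, 0, 0, 0, 1],
  [0, 0, 16, 0, 0, 0, 1],
  [0, 0, 10, 0, 0, 0, 1],
  [0, 0, 0, 0, 0, 0, 1],
  [0, 0, 0, 0, 0, 0, 1],
  [0, 0, 0, 0, 0, 0, 1],
  [0, 0, 0, 0, 0, 0, 1],
])

```text
t: 46.9
eef_pos: [0.4604, -0.1476, 0.1048]
tool_rot: [-0.001, 1.0, -0.017, 0.003]
contact_force: [-0.8, 0.8, -2.1]
gripper_width: 0.214
```

```bash
cat >> h.py <<'E'
FO=np.array([.530,-.0795]); FX=np.array([.99942,-.034]); FY=np.array([.034,.99942])
def F2W(x,y,z): return np.r_[FO+x*FX+y*FY,z]
def ff():
    o,r=st(); d=np.array(o['eef_pos'])[:2]-FO; print('feeder xy',np.round([d@FX,d@FY],4),'z',round(o['eef_pos'][2],4),'F',np.round(o['contact_force'],1),'w',round(o['gripper_width'],3))
E
python3 -c "
from h import *
show();ff();plan(F2W(-.07,-.069,.0965),-2,1)"
```

```text
t 46.9 p [ 0.4604 -0.1476  0.1048] w 0.214 F [-0.8  0.8 -2.1]
[[0.999, -0.035, 0.006], [-0.035, -0.999, 0.003], [0.006, -0.003, -1.0]] [ 0.11  0.34  0.08  2.13 -0.05  0.68  0.2 ]
feeder xy [-0.0673 -0.0704] z 0.1048 F [-0.8  0.8 -2.1] w 0.214
yaw now -2.0 total mm 8.8 deg 0.4
[-2.8, -1.4, 8.2, -0.2, -0.3, 0.0]
```

Request:
apply_moves([
  [0, -1.5, 7.5, 0, -0.3, 0, 1],
  [0, 0, 0, 0, 0, 0, 1],
  [12, 0, 0, 0, 0, 0, 1],
  [14, 0, 0, 0, 0, 0, 1],
  [14, 0, 0, 0, 0, 0, 1],
  [14, 0, 0, 0, 0, 0, 1],
  [14, 0, 0, 0, 0, 0, 1],
  [0, 0, 0, 0, 0, 0, 1],
])

```text
t: 47.9
eef_pos: [0.5352, -0.1482, 0.097]
tool_rot: [-0.001, 1.0, -0.017, 0.001]
contact_force: [0.6, -0.5, -0.9]
gripper_width: 0.213
```

```bash
python3 -c "
from h import *
show();ff();snap('wrist','w9');snap('top','top7')
a=cv2.imread('pics/top7.png')
cv2.imwrite('pics/top7a.png',cv2.resize(a[120:270,290:410],None,fx=4,fy=4,interpolation=cv2.INTER_CUBIC))"
```

```text
t 47.9 p [ 0.5352 -0.1482  0.097 ] w 0.213 F [ 0.6 -0.5 -0.9]
[[0.999, -0.034, 0.002], [-0.034, -0.999, 0.003], [0.002, -0.003, -1.0]] [ 0.1   0.45  0.08  1.96 -0.06  0.73  0.18]
feeder xy [ 0.0075 -0.0685] z 0.097 F [ 0.6 -0.5 -0.9] w 0.213
```

View pics/w9.png

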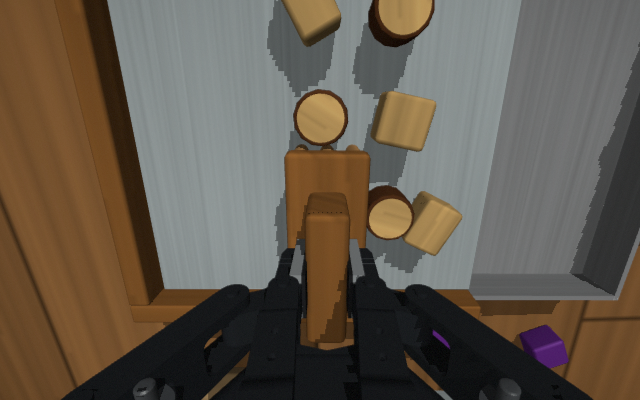

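View pics/top7a.png

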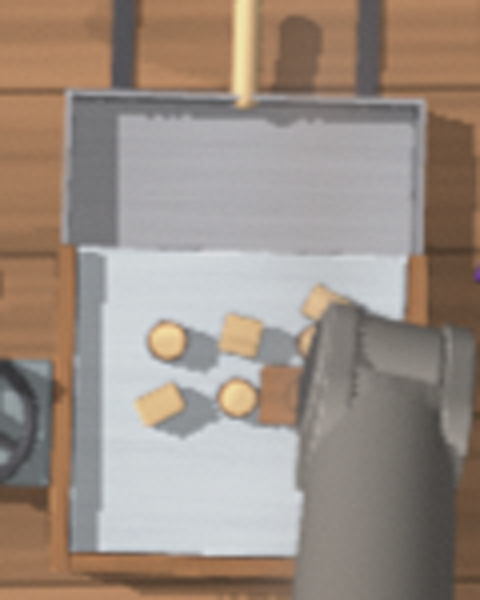

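Request:
apply_moves([
  [14, 0, 0, 0, 0, 0, 1],
  [15, 0, 0, 0, 0, 0, 1],
  [15, 0, 0, 0, 0, 0, 1],
  [15, 0, 0, 0, 0, 0, 1],
  [15, 0, 0, 0, 0, 0, 1],
  [15, 0, 0, 0, 0, 0, 1],
  [15, 0, 0, 0, 0, 0, 1],
  [0, 0, 0, 0, 0, 0, 1],
])

```text
t: 49.0
eef_pos: [0.646, -0.1517, 0.0965]
tool_rot: [-0.002, 1.0, -0.017, 0.001]
contact_force: [-0.2, 0.0, -1.1]
gripper_width: 0.214
```

```bash
python3 -c "
from h import *
show();ff();snap('wrist','w10')"
```

```text
t 49.0 p [ 0.646  -0.1517  0.0965] w 0.214 F [-0.2  0.  -1.1]
[[0.999, -0.034, 0.002], [-0.034, -0.999, 0.003], [0.002, -0.003, -1.0]] [ 0.08  0.6   0.08  1.7  -0.07  0.85  0.16]
feeder xy [ 0.1184 -0.0682] z 0.0965 F [-0.2  0.  -1.1] w 0.214
```

View pics/w10.png

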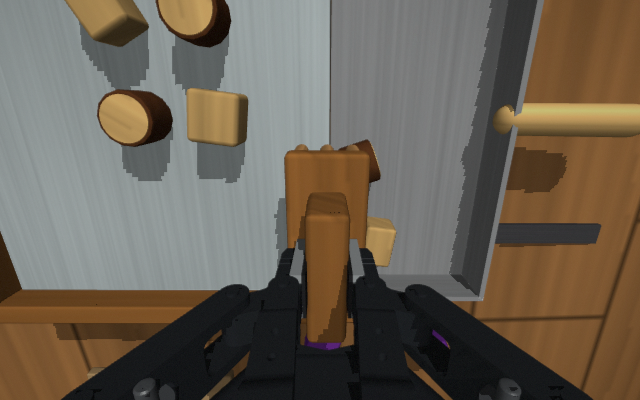

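Request:
apply_moves([
  [12, 0, 0, 0, 0, 0, 1],
  [0, 0, -30, 0, 0, 0, 1],
  [0, 0, -30, 0, 0, 0, 1],
  [-40, -26, 0, 0, 0, 0, 1],
  [-40, -26, 0, 0, 0, 0, 1],
  [-40, -26, 0, 0, 0, 0, 1],
  [-40, -26, 0, 0, 0, 0, 1],
  [-30, -20, 0, 0, 0, 0, 1],
])

```text
t: 50.05
eef_pos: [0.4711, -0.0203, 0.1589]
tool_rot: [-0.001, 1.0, -0.019, 0.003]
contact_force: [0.8, -0.1, -1.2]
gripper_width: 0.215
```

```bash
python3 -c "
from h import *
show();ff();plan(F2W(-.07,.069,.15),-2,1)"
```

```text
t 50.05 p [ 0.4711 -0.0203  0.1589] w 0.215 F [ 0.8 -0.1 -1.2]
[[0.999, -0.038, 0.005], [-0.038, -0.999, 0.002], [0.005, -0.003, -1.0]] [-0.13  0.23  0.05  2.11 -0.02  0.8  -0.11]
feeder xy [-0.0609  0.0572] z 0.1589 F [ 0.8 -0.1 -1.2] w 0.215
yaw now -2.2 total mm 17.4 deg 0.4
[-9.2, -11.8, 8.9, -0.1, -0.3, -0.2]
```

Request:
apply_moves([
  [-4, -5, 0, 0, -0.3, 0, 1],
  [0, 0, 0, 0, 0, 0, 1],
  [0, 0, 0, 0, 0, 0, 1],
  [0, 0, 0, 0, 0, 0, 1],
  [0, 0, 0, 0, 0, 0, 1],
  [0, 0, 0, 0, 0, 0, 1],
  [0, 0, 0, 0, 0, 0, 1],
  [0, 0, 0, 0, 0, 0, 1],
])

```text
t: 51.05
eef_pos: [0.4693, -0.016, 0.1597]
tool_rot: [-0.001, 1.0, -0.02, 0.001]
contact_force: [-0.7, 0.6, -1.6]
gripper_width: 0.216
```

```bash
python3 -c "
from h import *
show();ff();plan(F2W(-.07,.069,.0965),-2,1);snap('top','top8');snap('wrist','w11')
a=cv2.imread('pics/top8.png')
cv2.imwrite('pics/top8a.png',cv2.resize(a[120:270,290:410],None,fx=4,fy=4,interpolation=cv2.INTER_CUBIC))"
```

```text
t 51.05 p [ 0.4693 -0.016   0.1597] w 0.216 F [-0.7  0.6 -1.6]
[[0.999, -0.039, 0.002], [-0.039, -0.999, 0.002], [0.002, -0.002, -1.0]] [-0.14  0.23  0.05  2.11 -0.02  0.8  -0.12]
feeder xy [-0.0628  0.0614] z 0.1597 F [-0.7  0.6 -1.6] w 0.216
yaw now -2.2 total mm 64.1 deg 0.3
[-7.3, -7.4, 63.2, -0.1, -0.1, -0.2]
```

View pics/top8a.png

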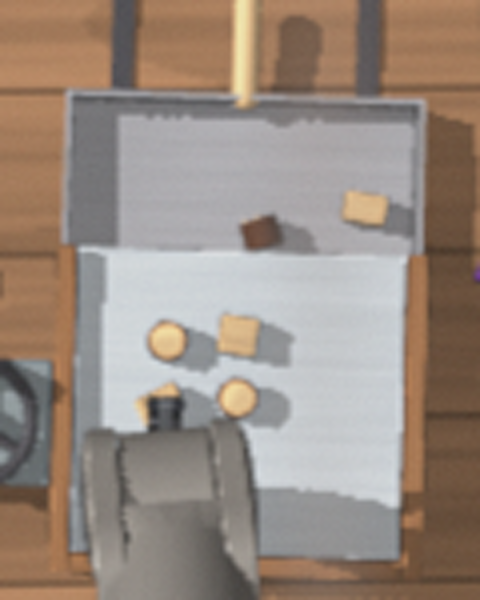

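View pics/w11.png

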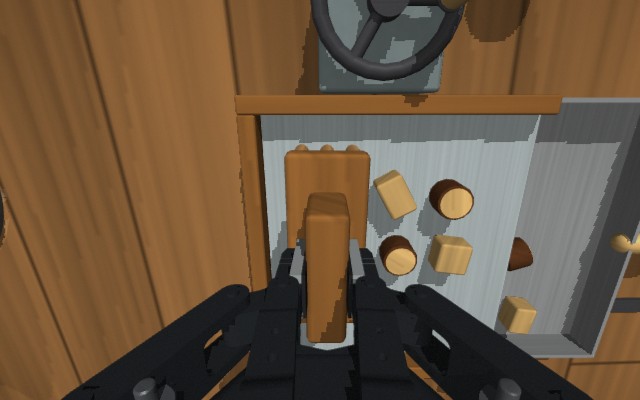

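Request:
apply_moves([
  [-5, -5, 15, 0, 0, -0.2, 1],
  [0, -1, 15, 0, 0, 0, 1],
  [0, 0, 15, 0, 0, 0, 1],
  [0, 0, 8, 0, 0, 0, 1],
  [0, 0, 0, 0, 0, 0, 1],
  [0, 0, 0, 0, 0, 0, 1],
  [0, 0, 0, 0, 0, 0, 1],
  [0, 0, 0, 0, 0, 0, 1],
])

```text
t: 52.15
eef_pos: [0.4666, -0.0097, 0.1058]
tool_rot: [-0.001, 1.0, -0.018, 0.003]
contact_force: [-0.2, 0.2, -1.7]
gripper_width: 0.217
```

```bash
python3 -c "
from h import *
show();ff();plan(F2W(-.07,.069,.0968),-2,1)"
```

```text
t 52.15 p [ 0.4666 -0.0097  0.1058] w 0.217 F [-0.2  0.2 -1.7]
[[0.999, -0.036, 0.006], [-0.036, -0.999, 0.002], [0.005, -0.003, -1.0]] [-0.14  0.31  0.04  2.16 -0.02  0.66 -0.13]
feeder xy [-0.0658  0.0676] z 0.1058 F [-0.2  0.2 -1.7] w 0.217
yaw now -2.1 total mm 10.0 deg 0.3
[-4.3, -1.4, 9.0, -0.2, -0.3, -0.1]
```

Request:
apply_moves([
  [0, -1, 8.5, 0, -0.3, 0, 1],
  [0, 0, 0, 0, 0, 0, 1],
  [12, 0, 0, 0, 0, 0, 1],
  [15, 0, 0, 0, 0, 0, 1],
  [15, 0, 0, 0, 0, 0, 1],
  [15, 0, 0, 0, 0, 0, 1],
  [15, 0, 0, 0, 0, 0, 1],
  [15, 0, 0, 0, 0, 0, 1],
])

```text
t: 53.15
eef_pos: [0.5604, -0.0119, 0.0969]
tool_rot: [-0.001, 1.0, -0.018, 0.0]
contact_force: [-0.6, 0.7, -2.0]
gripper_width: 0.214
```

```bash
python3 -c "
from h import *
show();ff();"
```

```text
t 53.15 p [ 0.5604 -0.0119  0.0969] w 0.214 F [-0.6  0.7 -2. ]
[[0.999, -0.036, 0.001], [-0.036, -0.999, 0.003], [0.001, -0.003, -1.0]] [-0.12  0.46  0.04  1.95 -0.03  0.74 -0.09]
feeder xy [0.0281 0.0686] z 0.0969 F [-0.6  0.7 -2. ] w 0.214
```

Request:
apply_moves([
  [15, 0, 0, 0, 0, 0, 1],
  [15, 0, 0, 0, 0, 0, 1],
  [15, 0, 0, 0, 0, 0, 1],
  [15, 0, 0, 0, 0, 0, 1],
  [15, 0, 0, 0, 0, 0, 1],
  [15, 0, 0, 0, 0, 0, 1],
  [12, 0, 0, 0, 0, 0, 1],
  [0, 0, 0, 0, 0, 0, 1],
])

```text
t: 54.15
eef_pos: [0.6719, -0.0162, 0.0952]
tool_rot: [-0.001, 1.0, -0.018, 0.0]
contact_force: [0.5, -0.7, -2.9]
gripper_width: 0.22
```

```bash
python3 -c "
from h import *
show();ff();snap('wrist','w12')"
```

```text
t 54.15 p [ 0.6719 -0.0162  0.0952] w 0.22 F [ 0.5 -0.7 -2.9]
[[0.999, -0.036, 0.001], [-0.036, -0.999, 0.002], [0.001, -0.002, -1.0]] [-0.11  0.61  0.05  1.67 -0.04  0.86 -0.07]
feeder xy [0.1397 0.0681] z 0.0952 F [ 0.5 -0.7 -2.9] w 0.22
```

View pics/w12.png

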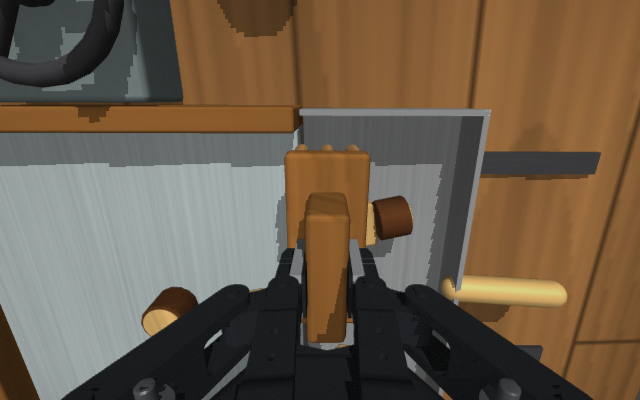

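Request:
apply_moves([
  [0, 0, -30, 0, 0, 0, 1],
  [0, 0, -30, 0, 0, 0, 1],
  [-40, 13, 0, 0, 0, 0, 1],
  [-40, 13, 0, 0, 0, 0, 1],
  [-40, 13, 0, 0, 0, 0, 1],
  [-40, 13, 0, 0, 0, 0, 1],
  [-30, 10, 0, 0, 0, 0, 1],
  [0, 0, 0, 0, 0, 0, 1],
])

```text
t: 55.2
eef_pos: [0.4683, -0.0729, 0.1562]
tool_rot: [-0.001, 1.0, -0.018, -0.002]
contact_force: [1.0, 0.3, -1.1]
gripper_width: 0.213
```

```bash
python3 -c "
from h import *
show();ff();plan(F2W(-.07,0,.0968),-2,1);snap('top','top9');snap('wrist','w13')
a=cv2.imread('pics/top9.png')
cv2.imwrite('pics/top9a.png',cv2.resize(a[120:270,290:410],None,fx=4,fy=4,interpolation=cv2.INTER_CUBIC))"
```

```text
t 55.2 p [ 0.4683 -0.0729  0.1562] w 0.213 F [ 1.   0.3 -1.1]
[[0.999, -0.035, -0.003], [-0.035, -0.999, 0.003], [-0.003, -0.003, -1.0]] [-0.03  0.25  0.06  2.1  -0.03  0.8   0.01]
feeder xy [-0.0618  0.0045] z 0.1562 F [ 1.   0.3 -1.1] w 0.213
yaw now -2.0 total mm 60.1 deg 0.2
[-7.9, 4.7, 59.4, -0.2, 0.2, -0.0]
```

View pics/top9a.png

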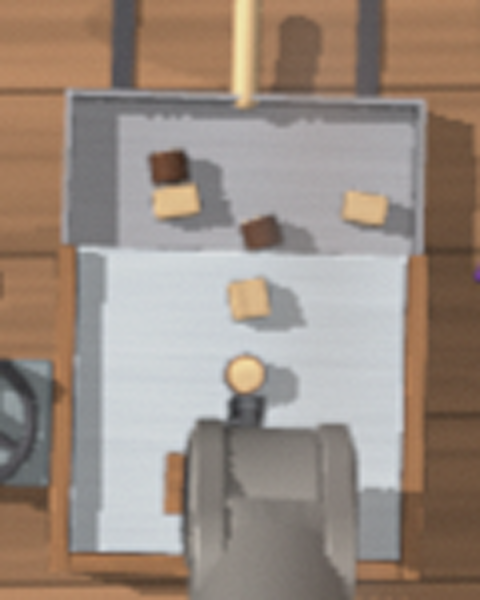

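View pics/w13.png

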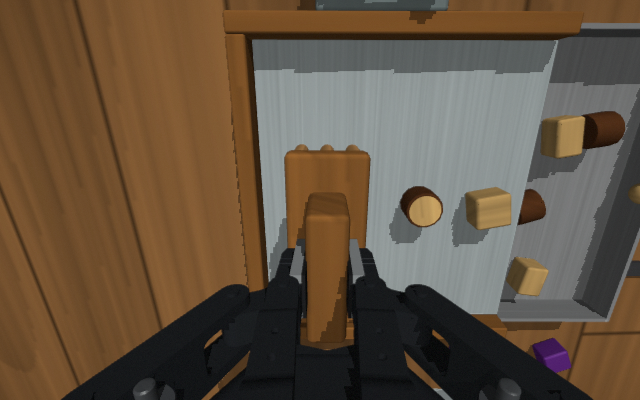

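Request:
apply_moves([
  [-2, 4, 16, 0, 0, 0, 1],
  [0, 0, 16, 0, 0, 0, 1],
  [0, 0, 16, 0, 0, 0, 1],
  [0, 0, 2, 0, 0, 0, 1],
  [0, 0, 0, 0, 0, 0, 1],
  [0, 0, 0, 0, 0, 0, 1],
  [0, 0, 0, 0, 0, 0, 1],
  [0, 0, 0, 0, 0, 0, 1],
])

```text
t: 56.3
eef_pos: [0.4773, -0.0731, 0.108]
tool_rot: [-0.002, 1.0, -0.015, 0.004]
contact_force: [0.7, 0.5, -1.9]
gripper_width: 0.217
```

```bash
python3 -c "
from h import *
show();ff();plan(F2W(-.07,-.003,.0968),-2,1)"
```

```text
t 56.3 p [ 0.4773 -0.0731  0.108 ] w 0.217 F [ 0.7  0.5 -1.9]
[[1.0, -0.029, 0.009], [-0.029, -1.0, 0.004], [0.009, -0.004, -1.0]] [-0.02  0.33  0.06  2.13 -0.04  0.68  0.03]
feeder xy [-0.0529  0.0046] z 0.108 F [ 0.7  0.5 -1.9] w 0.217
yaw now -1.7 total mm 21.8 deg 0.6
[-17.2, 7.5, 11.0, -0.2, -0.5, 0.3]
```

Request:
apply_moves([
  [-5, 6, 6, 0, -0.5, 0.3, 1],
  [0, 1, 4, 0, 0, 0, 1],
  [0, 0, 0, 0, 0, 0, 1],
  [12, 0, 0, 0, 0, 0, 1],
  [15, 0, 0, 0, 0, 0, 1],
  [15, 0, 0, 0, 0, 0, 1],
  [15, 0, 0, 0, 0, 0, 1],
  [15, 0, 0, 0, 0, 0, 1],
])

```text
t: 57.3
eef_pos: [0.5491, -0.0831, 0.0974]
tool_rot: [-0.002, 1.0, -0.017, 0.0]
contact_force: [-1.1, 0.4, -0.4]
gripper_width: 0.213
```

```bash
python3 -c "
from h import *
show();ff()"
```

```text
t 57.3 p [ 0.5491 -0.0831  0.0974] w 0.213 F [-1.1  0.4 -0.4]
[[0.999, -0.035, 0.001], [-0.035, -0.999, 0.004], [0.001, -0.004, -1.0]] [-0.01  0.45  0.06  1.96 -0.05  0.73  0.05]
feeder xy [ 0.0192 -0.003 ] z 0.0974 F [-1.1  0.4 -0.4] w 0.213
```

Request:
apply_moves([
  [15, 0, 0, 0, 0, 0, 1],
  [15, 0, 0, 0, 0, 0, 1],
  [15, 0, 0, 0, 0, 0, 1],
  [15, 0, 0, 0, 0, 0, 1],
  [15, 0, 0, 0, 0, 0, 1],
  [15, 0, 0, 0, 0, 0, 1],
  [15, 0, 0, 0, 0, 0, 1],
  [0, 0, 0, 0, 0, 0, 1],
])

```text
t: 58.3
eef_pos: [0.6645, -0.0859, 0.0957]
tool_rot: [-0.002, 1.0, -0.016, 0.0]
contact_force: [-0.6, 0.2, -1.0]
gripper_width: 0.211
```

```bash
python3 -c "
from h import *
show();ff();snap('wrist','w14')"
```

```text
t 58.3 p [ 0.6645 -0.0859  0.0957] w 0.211 F [-0.6  0.2 -1. ]
[[0.999, -0.033, 0.001], [-0.033, -0.999, 0.004], [0.001, -0.004, -1.0]] [-0.01  0.61  0.07  1.68 -0.06  0.85  0.05]
feeder xy [ 0.1346 -0.0018] z 0.0957 F [-0.6  0.2 -1. ] w 0.211
```

View pics/w14.png

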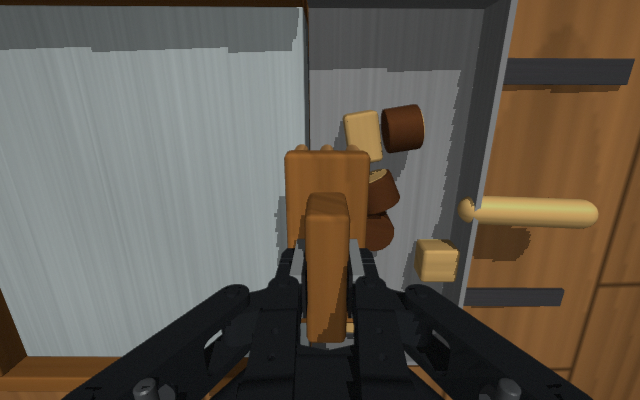

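Request:
apply_moves([
  [0, 0, -30, 0, 0, 0, 1],
  [0, 0, -40, 0, 0, 0, 1],
  [-30, 10, -20, 0, 0, 5, 1],
  [-35, 20, 0, 0, 0, 5, 1],
  [-35, 30, 0, 0, 0, 5, 1],
  [-30, 38, 0, 0, 0, 5, 1],
  [-30, 38, 0, 0, 0, 5, 1],
  [0, 0, 0, 0, 0, 0, 1],
])

```text
t: 59.35
eef_pos: [0.4625, -0.1856, 0.1868]
tool_rot: [-0.002, 0.971, -0.24, -0.003]
contact_force: [1.0, 0.7, -1.5]
gripper_width: 0.215
```

```bash
python3 -c "
from h import *
show();plan([.4615,-.3864,.17],-94,9);snap('top','top10')
a=cv2.imread('pics/top10.png')
cv2.imwrite('pics/top10a.png',cv2.resize(a[120:270,290:410],None,fx=4,fy=4,interpolation=cv2.INTER_CUBIC))"
```

```text
t 59.35 p [ 0.4625 -0.1856  0.1868] w 0.215 F [ 1.   0.7 -1.5]
[[0.885, -0.465, -0.005], [-0.465, -0.885, 0.006], [-0.008, -0.003, -1.0]] [ 0.08  0.24  0.21  2.02 -0.07  0.89 -0.15]
yaw now -27.7 total mm 201.5 deg 66.3
[10.3, 19.8, 1.7, 0.0, 0.1, 7.4]
[12.7, 18.3, 1.7, 0.0, 0.1, 7.4]
[15.0, 16.5, 1.7, 0.0, 0.1, 7.4]
[17.0, 14.5, 1.8, 0.0, 0.1, 7.4]
[18.7, 12.2, 1.8, 0.0, 0.1, 7.4]
[20.1, 9.7, 1.8, 0.0, 0.1, 7.4]
[21.2, 7.0, 1.8, 0.0, 0.1, 7.4]
[21.9, 4.3, 1.8, 0.0, 0.1, 7.4]
[22.3, 1.4, 1.9, 0.0, 0.1, 7.4]
```

View pics/top10a.png

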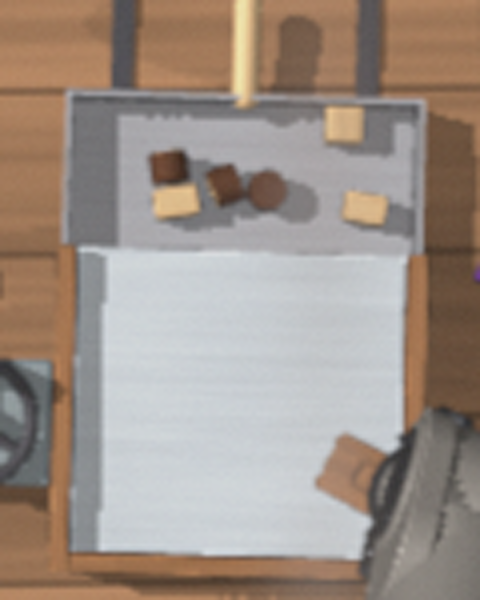

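Request:
apply_moves([
  [11, 21, 1, 0, 0, 8, 1],
  [14, 19, 1, 0, 0, 8, 1],
  [17, 17, 1, 0, 0, 8, 1],
  [19, 14, 1, 0, 0, 8, 1],
  [21, 11, 1, 0, 0, 8, 1],
  [22, 8, 1, 0, 0, 8, 1],
  [23, 5, 1, 0, 0, 8, 1],
  [10, 2, 0, 0, 0, 4, 1],
])

```text
t: 60.4
eef_pos: [0.4791, -0.3563, 0.1783]
tool_rot: [-0.004, 0.719, -0.696, -0.002]
contact_force: [-1.2, 0.4, -1.9]
gripper_width: 0.214
```

```bash
python3 -c "
from h import *
show();plan([.4615,-.3864,.12],-94,4)"
```

```text
t 60.4 p [ 0.4791 -0.3563  0.1783] w 0.214 F [-1.2  0.4 -1.9]
[[0.033, -0.999, 0.002], [-0.999, -0.033, 0.009], [-0.009, -0.002, -1.0]] [ 0.18  0.44  0.47  1.82 -0.25  0.94 -0.78]
yaw now -88.1 total mm 67.9 deg 5.9
[7.5, 4.7, 14.5, -0.0, 0.1, 1.5]
[7.6, 4.5, 14.5, -0.0, 0.1, 1.5]
[7.7, 4.3, 14.5, -0.0, 0.1, 1.5]
[7.7, 4.1, 14.5, -0.0, 0.1, 1.5]
```

Request:
apply_moves([
  [7, 5, 8, 0, 0.2, 2, 1],
  [8, 5, 8, 0, 0.2, 2, 1],
  [6, 4, 8, 0, 0, 2, 1],
  [4, 2, 8, 0, 0, 0, 1],
  [0, 0, 0, 0, 0, 0, 1],
  [0, 0, 0, 0, 0, 0, 1],
  [0, 0, 0, 0, 0, 0, 1],
  [0, 0, 0, 0, 0, 0, 1],
])

```text
t: 61.4
eef_pos: [0.4642, -0.3797, 0.1431]
tool_rot: [0.002, -0.682, 0.732, 0.0]
contact_force: [-0.7, 0.2, -1.1]
gripper_width: 0.216
```

```bash
python3 -c "
from h import *
show();plan([.4615,-.3864,.060],-94,4);snap('side','side10');snap('wrist','w15')"
```

```text
t 61.4 p [ 0.4642 -0.3797  0.1431] w 0.216 F [-0.7  0.2 -1.1]
[[-0.071, -0.998, 0.002], [-0.998, 0.071, 0.003], [-0.003, -0.002, -1.0]] [ 0.22  0.49  0.48  1.85 -0.29  0.88 -0.8 ]
yaw now -94.0 total mm 83.4 deg 0.2
[1.8, 0.6, 20.8, -0.0, 0.0, -0.0]
[1.8, 0.6, 20.8, -0.0, 0.0, -0.0]
[1.7, 0.6, 20.8, -0.0, 0.0, -0.0]
[1.7, 0.6, 20.8, -0.0, 0.0, -0.0]
```

View pics/side10.png

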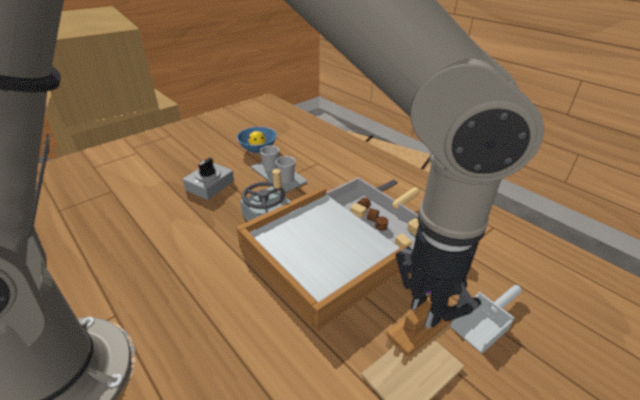

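View pics/w15.png

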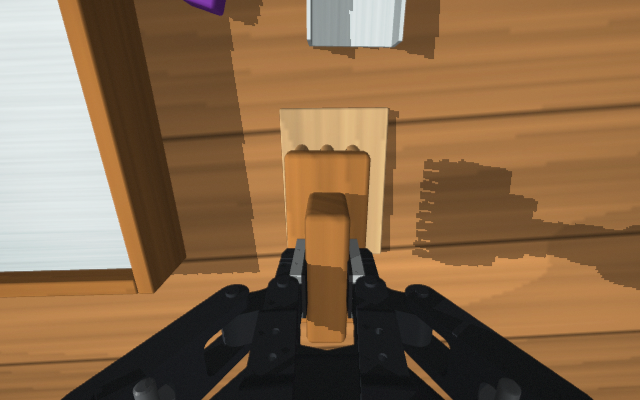

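```bash
python3 -c "
from h import *
for q in [(279,108),(388,108),(381,251)]: print(ray('wrist',*q,.01).round(4))"
```

```text
[ 0.541  -0.3409  0.01  ]
[ 0.5341 -0.4389  0.01  ]
[ 0.3895 -0.4309  0.01  ]
```

Request:
apply_moves([
  [4, 1, 18, 0, 0, 0, 1],
  [2, 1, 18, 0, 0, 0, 1],
  [0, 0, 18, 0, 0, 0, 1],
  [0, 0, 10, 0, 0, 0, 1],
  [0, 0, 0, 0, 0, 0, 1],
  [0, 0, 0, 0, 0, 0, 1],
  [0, 0, 0, 0, 0, 0, 1],
  [0, 0, 0, 0, 0, 0, 1],
])

```text
t: 62.5
eef_pos: [0.4616, -0.3857, 0.0739]
tool_rot: [0.002, -0.682, 0.732, 0.001]
contact_force: [0.7, -0.8, -1.3]
gripper_width: 0.217
```

```bash
python3 -c "
from h import *
show();plan([.4615,-.3864,.0595],-94,1)"
```

```text
t 62.5 p [ 0.4616 -0.3857  0.0739] w 0.217 F [ 0.7 -0.8 -1.3]
[[-0.07, -0.998, 0.001], [-0.998, 0.07, 0.003], [-0.004, -0.001, -1.0]] [ 0.27  0.58  0.43  1.88 -0.35  0.75 -0.74]
yaw now -94.0 total mm 14.5 deg 0.2
[0.8, 0.1, 14.4, -0.1, 0.2, -0.0]
```

Request:
apply_moves([
  [0.5, 0, 8, 0, 0.2, 0, 1],
  [0, 0, 5, 0, 0, 0, 1],
  [0, 0, 2, 0, 0, 0, 1],
  [0, 0, 0, 0, 0, 0, 1],
  [0, 0, 0, 0, 0, 0, 1],
  [0, 0, 0, 0, 0, 0, 1],
  [0, 0, 0, 0, 0, 0, 1],
  [0, 0, 0, 0, 0, 0, 1],
])

```text
t: 63.5
eef_pos: [0.462, -0.3863, 0.0586]
tool_rot: [0.001, -0.682, 0.732, -0.001]
contact_force: [0.6, -0.5, -1.4]
gripper_width: 0.218
```

Request:
apply_moves([
  [0, 0, 0.5, 0, 0, 0, 1],
  [0, 0, 0, 0, 0, 0, -1],
  [0, 0, 0, 0, 0, 0, -1],
  [0, 0, 0, 0, 0, 0, -1],
  [0, 0, 0, 0, 0, 0, -1],
  [0, 0, -20, 0, 0, 0, -1],
  [0, 0, -40, 0, 0, 0, -1],
  [0, 0, -50, 0, 0, 0, -1],
])

```text
t: 64.5
eef_pos: [0.4603, -0.3853, 0.1703]
tool_rot: [-0.0, -0.682, 0.732, 0.002]
contact_force: [0.9, -1.0, -0.4]
gripper_width: 1.001
```

Request:
apply_moves([
  [0, 30, -40, 0, 0, 0, -1],
  [0, 40, -20, 0, 0, 0, -1],
  [0, 40, 0, 0, 0, 0, -1],
  [0, 0, 0, 0, 0, 0, -1],
  [0, 0, 0, 0, 0, 0, -1],
  [0, 0, 0, 0, 0, 0, -1],
  [0, 0, 0, 0, 0, 0, -1],
  [0, 0, 0, 0, 0, 0, -1],
])

```text
t: 65.5
eef_pos: [0.3522, -0.3805, 0.2432]
tool_rot: [0.002, -0.682, 0.731, -0.006]
contact_force: [0.9, -0.9, 0.1]
gripper_width: 1.004
```

```bash
python3 -c "
from h import *
show();snap('top','top11');snap('side','side11');snap('wrist','w16')
a=cv2.imread('pics/top11.png')
cv2.imwrite('pics/top11a.png',cv2.resize(a[130:270,200:480],None,fx=2.8,fy=2.8,interpolation=cv2.INTER_CUBIC))"
```

```text
t 65.5 p [ 0.3522 -0.3805  0.2432] w 1.004 F [ 0.9 -0.9  0.1]
[[-0.07, -0.997, 0.012], [-0.998, 0.07, -0.007], [0.006, -0.012, -1.0]] [ 0.21  0.21  0.58  1.95 -0.14  1.   -0.78]
```

View pics/top11a.png

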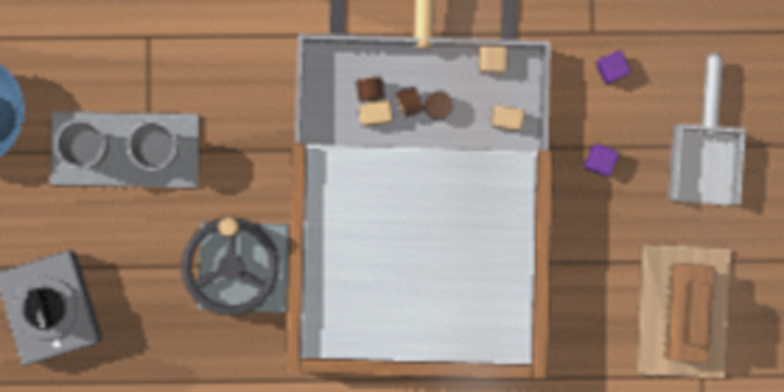

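View pics/side11.png

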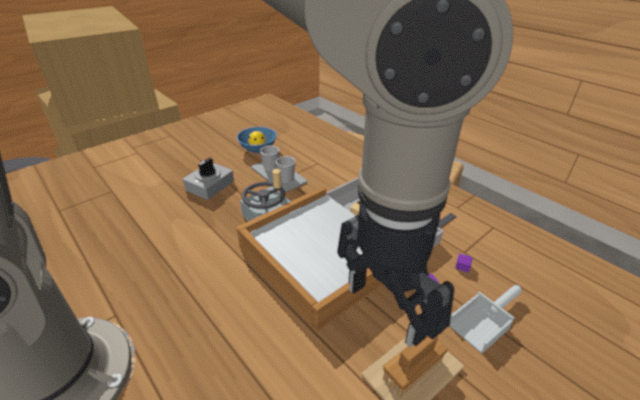

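View pics/w16.png

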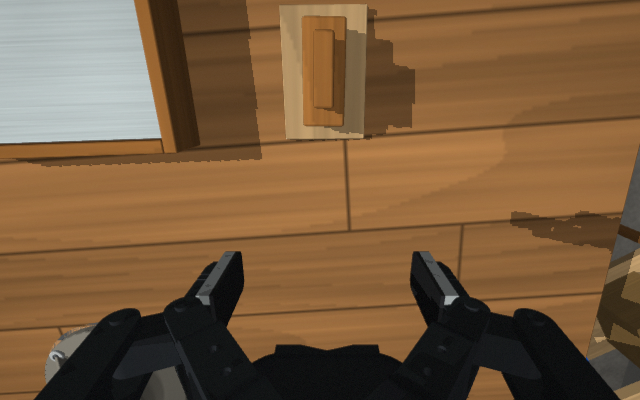

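```bash
python3 -c "
from h import *
def T(px,py): return (200+(px+.5)/2.8-.5,130+(py+.5)/2.8-.5)
for n,q,z in [('cup',(82,146),.068),('cup',(151,147),.068),('handle',(228,226),.118),('wheel',(232,266),.07),('brush',(692,313),.05),('ridge',(695,312),.086)]+[('drain',q,.008) for q in [(53,113),(198,114),(197,188),(54,185)]]+[('rest',q,.01) for q in [(645,246),(733,250),(723,376),(638,371)]]+[('chew',q,.03) for q in [(371,88),(375,113),(409,100),(438,105),(507,118),(492,59)]]+[('panfar',(302,38),.04),('panfar',(549,42),.04),('plate',(305,147),.045),('plate',(537,152),.045),('bowlR',(24,113),.05)]:
  print(n,ray('top',*T(*q),z).round(4))
a=cv2.imread('pics/top11.png')
cv2.imwrite('pics/top11d.png',cv2.resize(a[215:265,195:240],None,fx=12,fy=12,interpolation=cv2.INTER_CUBIC))
"
```

```text
cup [0.6537 0.2954 0.068 ]
cup [0.6519 0.2186 0.068 ]
handle [0.5615 0.1294 0.118 ]
wheel [0.5186 0.1292 0.07  ]
brush [ 0.4609 -0.3856  0.05  ]
ridge [ 0.4632 -0.3802  0.086 ]
drain [0.6976 0.3399 0.008 ]
drain [0.6949 0.1723 0.008 ]
drain [0.6092 0.1739 0.008 ]
drain [0.6142 0.3389 0.008 ]
rest [ 0.5373 -0.3424  0.01  ]
rest [ 0.5317 -0.4439  0.01  ]
rest [ 0.387  -0.4296  0.01  ]
rest [ 0.3937 -0.3319  0.01  ]
chew [ 0.7205 -0.0277  0.03  ]
chew [ 0.6918 -0.032   0.03  ]
chew [ 0.7064 -0.071   0.03  ]
chew [ 0.7003 -0.1041  0.03  ]
chew [ 0.6847 -0.1828  0.03  ]
chew [ 0.7526 -0.1665  0.03  ]
panfar [0.777  0.0503 0.04  ]
panfar [ 0.77   -0.2307  0.04  ]
plate [0.6523 0.0478 0.045 ]
plate [ 0.6443 -0.2145  0.045 ]
bowlR [0.6932 0.3639 0.05  ]
```

View pics/top11d.png

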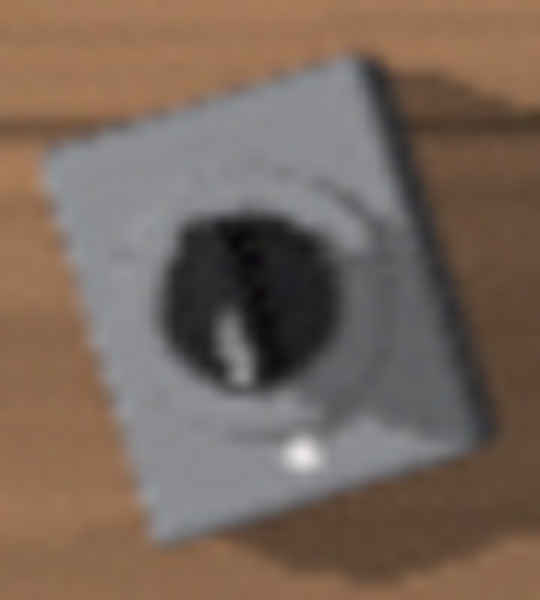

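```bash
python3 -c "
from h import *
c=imaging.get_calibration('wrist');o,r=st()
T=np.eye(4);T[:3,:3]=r.as_matrix();T[:3,3]=o['eef_pos']
X=np.linalg.inv(T)@np.array(c['extrinsics'])
T3=np.eye(4);M=np.array([[-0.525,0.851,-0.017],[0.851,0.525,0.024],[0.030,-0.002,-1.0]]);u,_,v=np.linalg.svd(M);T3[:3,:3]=u@v;T3[:3,3]=[.4777,.3413,.1224]
c3={'K':c['K'],'extrinsics':T3@X}
W=lambda px,py,z: ray('wrist',250+(px+.5)/3.6-.5,110+(py+.5)/3.6-.5,z,c3)
def an(a,b): d=(b-a)[:2]; return np.degrees(np.arctan2(d[1],d[0])).round(1)
print('line',an(W(293,382,.077),W(315,300,.077)), W(293,382,.077),W(315,300,.077))
print('edges',an(W(47,480,.04),W(140,45,.04)),an(W(395,555,.04),W(533,140,.04)))
print('dot',an(W(282,335,.05),W(329,145,.04)),W(282,335,.05),W(329,145,.04))
"
```

```text
line -162.1 [0.4715299  0.34179822 0.077     ] [0.45537387 0.33657948 0.077     ]
edges -162.9 -162.8
dot -163.0 [0.47221371 0.34080843 0.05      ] [0.43320745 0.32888727 0.04      ]
```

```bash
python3 -c "
from h import *
print(bot.hand_in())"
```

```text
the job is handed in; nothing more can be done
None
```

I completed the whole job and handed it in at about 66 s of the 192 s allowed. The hand-in gave no verdict.

I turned the dial anticlockwise to its stop and stood both cups on the drain board. Then I wound the handwheel about 2.3 turns clockwise to its end stop. After that I swept all six blocks into the pan in three brush passes and put the brush back on its rest.

Last checks:
- **Dial:** a wrist picture taken after I let go showed the pointer within about 1° of the box's dot axis. The top camera seemed to show it 6–8° off. I put that down to its few pixels on the pointer and did not take another close picture.
- **Cups:** both stand about 40 mm either side of the drain board's centre and looked upright. The measurement is good to a few millimetres.
- **Pan:** the wheel did not move under a further push at the stop. The far wall measured 125 mm from the plate edge, which is the pan's own depth, so it is touching.
- **Chew blocks:** the plate is empty and all six blocks lie inside the pan. The fingers were always set to stay above the blocks.
- **Brush:** it stands on the rest within a few millimetres of the centre, lengthwise, and is released with the arm clear.
- **Bowl and scoop:** I kept the arm away from both and saw no change in the pictures. I did not measure their final positions precisely.

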